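# Pack the ventilator service case

## Robot

A 6-joint arm with a two-finger parallel gripper is mounted at the origin on the work surface. World frame = base frame: x ahead of the robot, y to its left, z up, the work surface at z = 0. Lengths are in m, angles in rad, forces in N, time in s.
With the tool pointing down it reaches from about 0.375 to 0.9 m from the base axis. Payload 3.1 kg.
Tool frame: the origin (TCP) lies between the finger pads; the fingertips stand robot.tip_extent ahead of it and the grasp point (between the pads) lies 3 mm ahead of it (robot.tip_extent is the distance from the TCP to the fingertips, in m); z points along the fingers, x is the direction in which the jaws open and shut, and the axes are right-handed (so a half turn about z gives the same grasp; the last joint's range is limited). The gripper opens to 87 mm and grips with 3 to 60 N. Pads are 19 mm wide; open, the fingers measure 117 mm over their backs; the gripper's body (75 mm by 190 mm) begins 51 mm behind the grasp point.
Start: joints at [-1.452, 0.527, 1.433, -0, 1.181, -0.178], TCP at [0.183, -0.598, 0.245] pointing down, gripper open.
Joint ranges: [-3.08, 3.08], [-0.75, 2.2], [0.22, 2.44], [-1.43, 4.57], [0, 2.65], [-2.85, 2.85]. Speed limits (rad/s): [2.79, 2.79, 3.14, 3.14, 3.14, 3.14].

## Interface

Orientations are given as a unit quaternion [x, y, z, w].
In Python, from rig import robot, cams gives the robot as it stands.
- The arm moves only by the tool carry_out, never from a script. Its argument "steps" is a list of rows, each a list of 3 entries, a list of its own where there are three numbers: the shift along the world's x, y, z in cm, then the turn about the world's z in degrees, then the closure, from 0 (fully open) to 1 (shut). In form: [[[dx, dy, dz], spin, fingers], ...]. A call has 1 to 10 rows; each row shifts and turns the pose as measured when the row begins; what a row does not reach is not made up. A row lasts 1/10 s, in which the tool goes at most 50 mm and 8.59 degrees, less where a joint would pass 70% of its speed; a pose out of reach is approached as far as the arm can. A call with a gripper value outside its range is refused whole. The fingers move at their own pace and stop on an object; "squeeze" is the grip in N (left out, the last holds). Time passes only in rows, so rows that do not move let the fingers close. It gives the time, the measured TCP pose, the force and the opening at its end, in the units of the state.
- robot.get_obs(): the state, without advancing time (a new reading comes with each control period).
- cams.camera(name): name is "scene" or "top"; returns a dict with "pixels" (400x640x3 uint8, red, green, blue), "fx", "fy", "cx", "cy" (pixels), "eye" and "rotation" of the camera in the world. Camera axes: x right, y up, looking along -z (the intrinsics and any distortion apply to the point x, -y, -z); pixel columns grow to the right and rows downward; lengths in m; the calibration is good to about 2 mm. A picture is of the moment at which its call begins. There is no depth.
- robot.hand_in(): hands the job in, once; it reports no verdict.
The state is a dict: "time": time; "q": joint angles; "joint_velocities": joint speeds; "joint_torque": joint torques, N m; "position": TCP position; "tool_rot": TCP orientation; "ft_force": force on the tool from outside, world axes, zero at the start; "moment": the same for the moment, N m; "grip_width": finger opening in m.
Only numpy, scipy, OpenCV 4.12 (cv2) and the standard library are available. Lean on these libraries where they do the work, as an engineer would, in place of code of your own. Each camera call takes 0.05 s, during which the arm holds its last target. There are 200 camera calls.

## Task

Pack the service case for the ventilator: open its lid wide, pull every screwdriver out of the bench rack and lay it in the bay next to the hinge, and bring the scoop tray over the front bay and tip it so that all the brass couplings go in there. Put the empty tray back flat on its rubber mat and shut the lid completely; leave the file in the rack and the other things on the bench alone.

Things in the scene. Friction and masses are not known exactly. Their poses are not given: they have to be found in the camera images.
- case: Grey fixed service case, outside 235 (x) x 280 (y) x 62 mm high; walls, floor and partition 5 mm thick. Origin: centre of underside; x points from front edge (latches) to hinge edge, z up. A partition along y at x = 0, 48 mm above the floor, makes two equal bays 110 wide (x), 270 long (y), 57 mm deep: hinge bay with its middle at x = +57.5, front bay at x = -57.5 mm
- lid (a joint): angle of the case's lid: 0 shut, 1.57 upright, 1.9 fully open (rad). The 8 mm lid covers the case; its hinge line is the top of the case edge at x = +117.5 mm (case frame), z = 62 mm. The hinge is stiff: the lid stays at whatever angle it is left, and takes about 5 N at the knob to move
- lid_handle (a point): middle of the head of the lid's black knob: head 28 mm across and 16 mm thick on a 12 mm stem; 35 mm above the lid's outer face and 205 mm from the hinge line, 30 mm from the lid's free edge. Its frame turns with the lid: y along the hinge line, z out of the lid's outer face, x towards the hinge
- lid_hinge (a point): point on the lid's hinge line, at the middle of the case's length; y along the hinge line
- mat: black rubber bench mat, 320 x 160 x 3 mm, fixed, on which the tray is kept. Origin: centre of its underside; x along its length, z up
- tray_grip (a point): middle of the tray's grip: a black bar 16 mm wide, 18 mm high and 104 mm long that sticks out behind the pan (-x) and rises slightly to the rear. Axes are the tray's: x from the grip to the open front, y across, z up when it stands. In the tray frame (origin centre of the underside of the pan) it lies at x = -130, z = 36.6 mm
- tray_pan (a point): middle of the inner floor of the tray's pan, 3 mm above its underside; axes as tray_grip. Aluminium scoop tray: pan 150 long (x) x 78 wide (y), walls 24 mm high and 3 mm thick at the back and both sides, open at the front; tray about 200 g
- tray_lip (a point): middle of the open front edge of the pan, at its underside, 75 mm ahead of the pan's middle; axes as tray_grip
- rack: fixed steel bench rack, 262 mm long (y) and 60 mm wide (x), top plate 12 mm thick with its upper face 95 mm up, and four 12 mm square holes in a row (y) 65 mm apart. Origin: centre of its underside
- file_c (a point): middle of the wooden handle (pear-shaped, 22 mm at its thickest, 105 mm long) of a slim file that stands in the rack like the screwdrivers; it stays there
- coupling1_c (a point): centre of a brass hexagon coupling, 24 mm across flats, 22 mm high (z along its bore), about 25 g; starts standing in the tray. Four to six are present
- coupling2_c (a point): centre of a brass hexagon coupling, 24 mm across flats, 22 mm high (z along its bore), about 25 g; starts standing in the tray. Four to six are present
- coupling3_c (a point): centre of a brass hexagon coupling, 24 mm across flats, 22 mm high (z along its bore), about 25 g; starts standing in the tray. Four to six are present
- coupling4_c (a point): centre of a brass hexagon coupling, 24 mm across flats, 22 mm high (z along its bore), about 25 g; starts standing in the tray. Four to six are present
- coupling5_c (a point): centre of a brass hexagon coupling, 24 mm across flats, 22 mm high (z along its bore), about 25 g; starts standing in the tray. Four to six are present
- coupling6_c (a point): centre of a brass hexagon coupling, 24 mm across flats, 22 mm high (z along its bore), about 25 g; starts standing in the tray. Four to six are present
- driver1_grip (a point): middle of the black round handle (26 mm across) of a screwdriver. z runs along it from blade to handle end: handle end at z = +45 mm, shoulder (hexagon collar 28 mm over flats, 8 mm thick) at -50, then a 7 mm round steel blade to -130. Starts upright in a rack hole, shoulder on the top plate; about 80 g. Two or three are present
- driver2_grip (a point): middle of the black round handle (26 mm across) of a screwdriver. z runs along it from blade to handle end: handle end at z = +45 mm, shoulder (hexagon collar 28 mm over flats, 8 mm thick) at -50, then a 7 mm round steel blade to -130. Starts upright in a rack hole, shoulder on the top plate; about 80 g. Two or three are present
- driver3_grip (a point): middle of the black round handle (26 mm across) of a screwdriver. z runs along it from blade to handle end: handle end at z = +45 mm, shoulder (hexagon collar 28 mm over flats, 8 mm thick) at -50, then a 7 mm round steel blade to -130. Starts upright in a rack hole, shoulder on the top plate; about 80 g. Two or three are present
- tape: roll of white tape, 72 mm across, 22 mm high, lying flat on the bench; origin centre of its underside; stays where it is
- gearmotor: small steel gear motor, about 95 x 42 x 42 mm; origin at its underside; stays where it is

How it is judged:
By the outcome, as a careful person would: the job done as asked, in the order asked, and still so for the second after the job is handed in, with the robot touching nothing.
Of coupling1, coupling2, coupling3, coupling4, coupling5, coupling6 only 4 to 6 are there at a start; the rules pass over those that are not, and their reading is None.
Of driver1, driver2, driver3 only 2 to 3 are there at a start; the rules pass over those that are not, and their reading is None.
At some moment in a run one of tray may be knocked a few centimetres aside while the robot is not near it.
Once in a run the grip may slacken for a moment while it holds something.
It also fails if it takes over 208 s, if anything falls off the work surface, if the arm or the gripper's body presses on something with over 40 N, if the wrist force passes 120 N, or if a joint passes its speed limit or range.

## Working session

There is one attempt and no reset: what is moved stays moved. The work goes in short steps, Python scripts to look and compute and a tool call to move; the robot and the scene stay as the last step left them, time stands still between calls to the robot, and variables do not carry over. Pictures are saved under pics/ and viewed, about 12 in all and at most 16, crops included, and the job is handed in when it is done.

Besides the shell and the picture viewer there is one more tool, called by a JSON object that holds its "name" and its "arguments". carry_out: Moves the arm, as the interface text tells. Its arguments: {"type":"object","properties":{"steps":{"type":"array"},"squeeze":{"type":"number"}},"required":["steps"]}

```bash
mkdir -p pics; ls
cat > h.py <<'E'
import numpy as np, cv2
from rig import robot, cams
def snap(n,f):
    c=cams.camera(n); cv2.imwrite('pics/'+f,c['pixels'][:,:,::-1]); return c
def ray(c,u,v):
    d=np.array([(u-c['cx'])/c['fx'],-(v-c['cy'])/c['fy'],-1.]); return np.array(c['eye']),np.array(c['rotation'])@d
def at(c,u,v,z):
    e,d=ray(c,u,v); return e+d*(z-e[2])/d[2]
def proj(c,P):
    p=(np.atleast_2d(P)-c['eye'])@np.array(c['rotation']); return np.c_[c['cx']-c['fx']*p[:,0]/p[:,2], c['cy']+c['fy']*p[:,1]/p[:,2]]
E
python3 - <<'E'
from h import *
a=snap('scene','s0.png');b=snap('top','t0.png')
for c in (a,b): print({k:np.round(v,4) for k,v in c.items() if k!='pixels'})
o=robot.get_obs(); print(o, robot.tip_extent)
E
```

```text
pics
{'fx': np.float64(464.0966), 'fy': np.float64(464.0966), 'cx': np.float64(314.9906), 'cy': np.float64(197.14), 'eye': array([0.9663, 0.7801, 0.9153]), 'rotation': array([0.1053, 0.4006, 0.8825, 0.2229])}
{'fx': np.float64(367.2775), 'fy': np.float64(367.2775), 'cx': np.float64(321.3914), 'cy': np.float64(201.8226), 'eye': array([0.3742, 0.0217, 0.9777]), 'rotation': array([ 0.058 , -0.0712, -0.6967,  0.7114])}
{'time': 0.1, 'q': array([-1.45248559e+00,  5.28338943e-01,  1.43376489e+00, -6.42344703e-07,
        1.18143511e+00, -1.78500270e-01]), 'joint_velocities': array([-0.00112563, -0.00403512, -0.00247103,  0.00102788,  0.00181226,
        0.00067253]), 'joint_torque': array([ 5.00189471e-04, -4.40985560e+01, -1.77150965e+01,  6.34885579e-02,
        5.34145476e-02, -4.54253313e-05]), 'position': array([ 0.18274846, -0.59703612,  0.24369347]), 'tool_rot': array([ 8.03887789e-01, -5.94780190e-01, -6.67315004e-04, -7.08306277e-04]), 'ft_force': array([-0.07480991, -0.41704831,  0.13091247]), 'moment': array([-0.02025064,  0.02147194,  0.05601047]), 'grip_width': 0.0867304391305599} 0.022
```

View pics/s0.png

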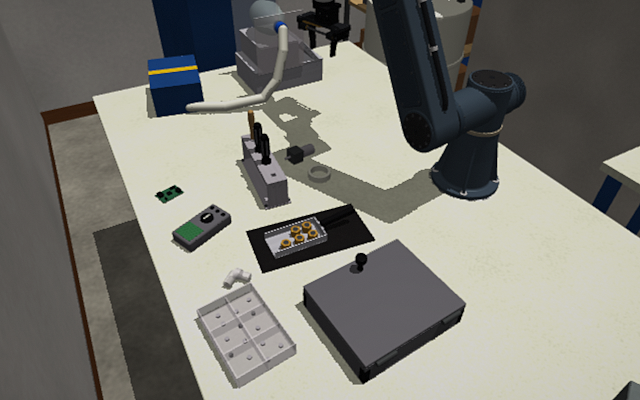

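View pics/t0.png

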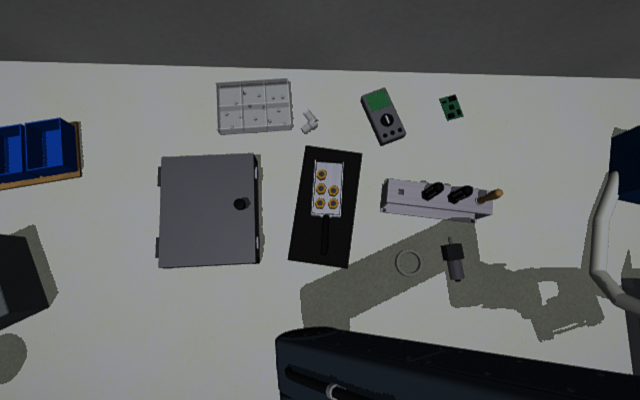

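```bash
sed -i "s/c=cams.camera(n);/c=cams.camera(n); c['rotation']=R.from_quat(c['rotation']).as_matrix();/; s/^from rig.*/&\nfrom scipy.spatial.transform import Rotation as R/" h.py
python3 - <<'E'
from h import *
o=robot.get_obs(); M=R.from_quat(o['tool_rot']).as_matrix(); print(M.round(3))
for n in ('scene','top'):
    c=cams.camera(n); c['rotation']=R.from_quat(c['rotation']).as_matrix(); print(n,c.keys(), proj(c,[o['position']+M[:,2]*.022,[0,0,0],[.3,0,0],[.3,.3,0],[.6,0,0]]).round(0).tolist())
E
```

```text
[[ 0.292 -0.956 -0.   ]
 [-0.956 -0.292  0.002]
 [-0.002 -0.    -1.   ]]
scene dict_keys(['pixels', 'fx', 'fy', 'cx', 'cy', 'eye', 'rotation']) [[322.0, 52.0], [463.0, 178.0], [385.0, 208.0], [455.0, 279.0], [294.0, 243.0]]
top dict_keys(['pixels', 'fx', 'fy', 'cx', 'cy', 'eye', 'rotation']) [[628.0, 375.0], [319.0, 426.0], [321.0, 299.0], [205.0, 297.0], [324.0, 186.0]]
```

Run:
```python
from h import *
t=cv2.imread('pics/t0.png')[140:290,150:270]; 
a=cv2.resize(cv2.imread('pics/t0.png')[140:280,150:350],None,fx=4,fy=4,interpolation=cv2.INTER_CUBIC)
cv2.imwrite('pics/t0c.png',cv2.convertScaleAbs(a,alpha=1.8))
a=cv2.resize(cv2.imread('pics/t0.png')[140:300,350:550],None,fx=3,fy=3,interpolation=cv2.INTER_CUBIC)
b=cv2.resize(cv2.imread('pics/s0.png')[100:280,230:390],None,fx=4,fy=4,interpolation=cv2.INTER_CUBIC)
cv2.imwrite('pics/t0d.png',cv2.convertScaleAbs(a,alpha=1.8))
cv2.imwrite('pics/s0c.png',cv2.resize(cv2.convertScaleAbs(b,alpha=1.3),None,fx=.8,fy=.8))
```

```text
(no output)
```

View pics/t0c.png

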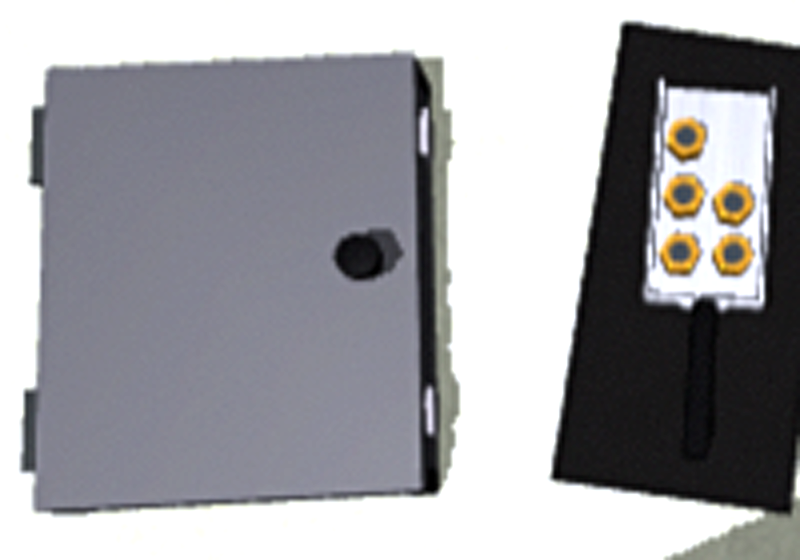

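View pics/t0d.png

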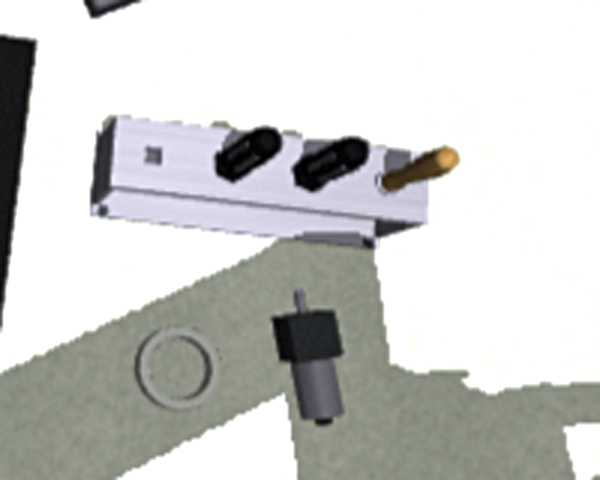

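```bash
cat > m.py <<'E'
from h import *
c=cams.camera('top'); c['rotation']=R.from_quat(c['rotation']).as_matrix()
f=lambda X,Y,x0,y0,s,z: at(c,x0+(X+.5)/s-.5,y0+(Y+.5)/s-.5,z)
T=lambda X,Y,z: f(X,Y,150,140,4,z)
D=lambda X,Y,z: f(X,Y,350,140,3,z)
E
python3 - <<'E'
from m import *
np.set_printoptions(precision=4,suppress=True)
L=[T(*p,.07) for p in [(48,68),(413,53),(420,493),(35,510)]]
print('lid',*L,'sizes',[np.linalg.norm(L[i]-L[(i+1)%4]) for i in range(4)],'mean',np.mean(L,0))
print('knob',T(360,255,.108))
Mt=[T(*p,.003) for p in [(625,22),(553,478),(790,512)]]; print('mat',*Mt,np.linalg.norm(Mt[0]-Mt[1]),np.linalg.norm(Mt[2]-Mt[1]))
P=[T(*p,.03) for p in [(661,85),(776,90),(764,307),(646,302)]]; print('pan',*P,[np.linalg.norm(P[i]-P[(i+1)%4]) for i in range(4)],np.mean(P,0))
print('grip',T(697,457,.055),T(706,300,.04))
print('hole',D(153,155,.095),'d1',D(263,140,.19),D(228,170,.098),'d2',D(350,152,.19),D(310,180,.098),'file',D(450,158,.19),D(386,183,.095))
K=[D(*p,.095) for p in [(112,117),(112,190),(425,222)]];print('rack',*K,np.linalg.norm(K[0]-K[1]),np.linalg.norm(K[2]-K[1]))
print('coupl',[T(*p,.028) for p in [(686,138),(684,195),(734,203),(680,253),(733,254)]])
E
```

```text
lid [0.6501 0.4156 0.07  ] [0.666  0.1846 0.07  ] [0.3877 0.1656 0.07  ] [0.3731 0.3964 0.07  ] sizes [np.float64(0.23163448430245606), np.float64(0.2789181306174811), np.float64(0.23126675323436421), np.float64(0.27762585171751925)] mean [0.5193 0.2906 0.07  ]
knob [0.527  0.2027 0.108 ]
mat [0.7137 0.0512 0.003 ] [0.4001 0.09   0.003 ] [ 0.3812 -0.0655  0.003 ] 0.31600911192062336 0.15667632676151447
pan [0.6608 0.0252 0.03  ] [ 0.6593 -0.052   0.03  ] [ 0.5122 -0.0453  0.03  ] [0.5138 0.0317 0.03  ] [np.float64(0.07714821640188946), np.float64(0.14718634297137573), np.float64(0.0769933839403367), np.float64(0.14711811468571015)] [ 0.5865 -0.0101  0.03  ]
grip [ 0.4134 -0.0027  0.055 ] [ 0.5145 -0.0071  0.04  ]
hole [ 0.5684 -0.1885  0.095 ] d1 [ 0.5608 -0.2476  0.19  ] [ 0.5567 -0.2493  0.098 ] d2 [ 0.5532 -0.3119  0.19  ] [ 0.5499 -0.3165  0.098 ] file [ 0.5504 -0.3861  0.19  ] [ 0.5494 -0.3806  0.095 ]
rack [ 0.5998 -0.1551  0.095 ] [ 0.5384 -0.1543  0.095 ] [ 0.5176 -0.4108  0.095 ] 0.06143724213892292 0.2574098597216559
coupl [array([0.6251, 0.0077, 0.028 ]), array([0.5862, 0.0083, 0.028 ]), array([ 0.5816, -0.0249,  0.028 ]), array([0.5471, 0.0101, 0.028 ]), array([ 0.5473, -0.0247,  0.028 ])]
```

View pics/s0c.png

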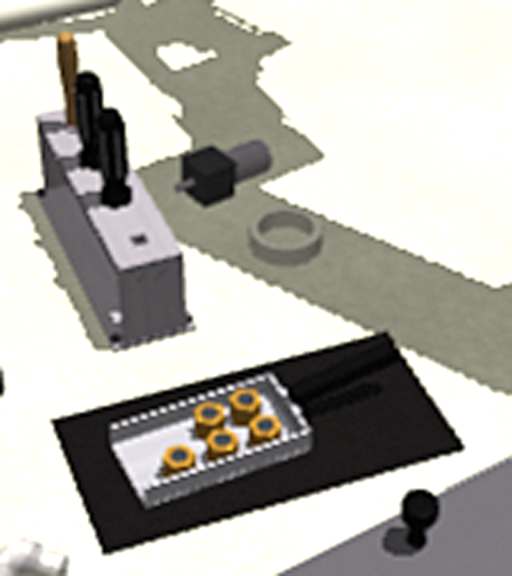

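{"name": "carry_out", "arguments": {"steps": [[[3.1,2.8,1.4],7.5,0],[[3.1,2.8,1.4],7.5,0],[[3.1,2.8,1.4],7.5,0],[[3.1,2.8,1.4],7.5,0],[[3.1,2.8,1.4],7.5,0],[[3.1,2.8,1.4],7.5,0],[[3.1,2.8,1.4],7.5,0],[[1,4.6,0],7.5,0],[[1,4.6,0],7.5,0],[[1,4.6,0],7.5,0]]}}

```text
time: 1.25
position: [0.4357, -0.2571, 0.344]
tool_rot: [0.999, 0.038, 0.002, 0.002]
ft_force: [0.3, -0.5, -0.8]
grip_width: 0.0871
```

{"name": "carry_out", "arguments": {"steps": [[[1,4.6,0],0,0],[[1,4.6,0],0,0],[[1,4.6,0],0,0],[[1,4.6,0],0,0],[[1,4.6,0],0,0],[[1,4.6,0],0,0],[[1,4.6,0],0,0]]}}

```text
time: 1.95
position: [0.5059, 0.0787, 0.345]
tool_rot: [0.999, 0.039, 0.003, 0.003]
ft_force: [1.2, -0.9, -1.1]
grip_width: 0.0871
```

{"name": "carry_out", "arguments": {"steps": [[[0.6,4.1,-3],0,0],[[0.6,4.1,-3],0,0],[[0.6,4.1,-3],0,0],[[0,0,-4],0,0],[[0,0,-4],0,0],[[0,0,0],0,0]]}}

```text
time: 2.55
position: [0.5247, 0.2086, 0.1765]
tool_rot: [0.999, 0.044, 0.009, 0.002]
ft_force: [-0.3, 0.2, -0.1]
grip_width: 0.087
```

Run:
```python
from h import *
a=snap('scene','s1.png');b=snap('top','t1.png')
A=cv2.imread('pics/s1.png')[130:330,260:460];B=cv2.imread('pics/t1.png')[120:320,160:360]
cv2.imwrite('pics/k1.png',cv2.convertScaleAbs(cv2.resize(np.hstack([A,B]),None,fx=2,fy=2,interpolation=cv2.INTER_CUBIC),alpha=1.5))
print(robot.get_obs()['position'])
```

```text
[0.52847766 0.20879279 0.18133153]
```

View pics/k1.png

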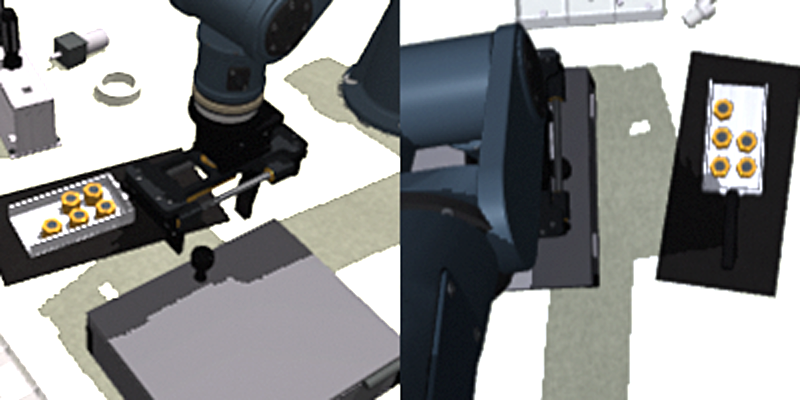

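{"name": "carry_out", "arguments": {"steps": [[[-0.2,-0.5,-2.5],0,0],[[0,0,-2.5],0,0],[[0,0,-1.5],0,0],[[0,0,-0.6],0,0],[[0,0,0],0,0]], "squeeze": 20}}

```text
time: 3.15
position: [0.5378, 0.2032, 0.1226]
tool_rot: [0.999, 0.042, 0.029, -0.0]
ft_force: [0.3, -0.2, 0.1]
grip_width: 0.0873
```

{"name": "carry_out", "arguments": {"steps": [[[0,0,0],0,1],[[0,0,0],0,1],[[0,0,0],0,1],[[0,0,0],0,1],[[0,0,0],0,1],[[0,0,0],0,1]]}}

```text
time: 3.75
position: [0.5363, 0.203, 0.1274]
tool_rot: [0.999, 0.042, 0.028, -0.0]
ft_force: [-9.1, -0.0, 4.0]
grip_width: 0.0468
```

{"name": "carry_out", "arguments": {"steps": [[[-0.8,0,-1.5],0,0.4],[[-0.2,0,-0.7],0,0.4],[[0,0,0],0,0.4]]}}

```text
time: 4.05
position: [0.5264, 0.2033, 0.1052]
tool_rot: [0.999, 0.042, 0.029, -0.0]
ft_force: [0.8, 0.5, 0.9]
grip_width: 0.0519
```

{"name": "carry_out", "arguments": {"steps": [[[0,0,0],0,0.4],[[0,0,0],0,0.4]]}}

```text
time: 4.25
position: [0.5279, 0.2035, 0.1055]
tool_rot: [0.999, 0.042, 0.03, -0.001]
ft_force: [-0.2, 0.3, 0.4]
grip_width: 0.0521
```

{"name": "carry_out", "arguments": {"steps": [[[-0.1,0,0.2],0,1],[[0,0,0],0,1],[[0,0,0],0,1],[[0,0,0],0,1],[[0,0,0],0,1],[[0,0,0],0,1]]}}

```text
time: 4.85
position: [0.5272, 0.2035, 0.1088]
tool_rot: [0.999, 0.042, 0.03, -0.001]
ft_force: [-0.5, -0.8, -1.2]
grip_width: 0.0271
```

```bash
cat > arc.py <<'E'
# steps for the knob arc from lid angle a0 to a1, n rows (cm)
import sys,numpy as np
a0,a1,n=map(float,sys.argv[1:4]); a=np.linspace(a0,a1,int(n)+1)+np.arctan2(.043,.205); r=.2095
s=-r*np.cos(a); z=r*np.sin(a); e=np.array([-.067,.998]); h=np.array([.511,.408])
for i in range(len(a)):
    p=h+e*s[i]; d='' if i==0 else [[round(float(x)*100,1) for x in (*(e*(s[i]-s[i-1])),z[i]-z[i-1])],0,1]
    print(round(a[i]-a[0]+a0,2),p.round(4),round(.062+z[i]+.003,4),d)
E
python3 arc.py 0 1.9 19
```

```text
0.0 [0.5247 0.2034] 0.108 
0.1 [0.5244 0.2087] 0.1283 [[-0.0, 0.5, 2.0], 0, 1]
0.2 [0.5239 0.216 ] 0.1479 [[-0.0, 0.7, 2.0], 0, 1]
0.3 [0.5233 0.2252] 0.1667 [[-0.1, 0.9, 1.9], 0, 1]
0.4 [0.5225 0.2362] 0.1845 [[-0.1, 1.1, 1.8], 0, 1]
0.5 [0.5217 0.249 ] 0.201 [[-0.1, 1.3, 1.7], 0, 1]
0.6 [0.5207 0.2633] 0.2163 [[-0.1, 1.4, 1.5], 0, 1]
0.7 [0.5197 0.2791] 0.23 [[-0.1, 1.6, 1.4], 0, 1]
0.8 [0.5185 0.2962] 0.242 [[-0.1, 1.7, 1.2], 0, 1]
0.9 [0.5173 0.3144] 0.2523 [[-0.1, 1.8, 1.0], 0, 1]
1.0 [0.516  0.3336] 0.2608 [[-0.1, 1.9, 0.8], 0, 1]
1.1 [0.5147 0.3534] 0.2672 [[-0.1, 2.0, 0.6], 0, 1]
1.2 [0.5133 0.3739] 0.2717 [[-0.1, 2.0, 0.4], 0, 1]
1.3 [0.5119 0.3946] 0.2741 [[-0.1, 2.1, 0.2], 0, 1]
1.4 [0.5105 0.4155] 0.2744 [[-0.1, 2.1, 0.0], 0, 1]
1.5 [0.5091 0.4363] 0.2726 [[-0.1, 2.1, -0.2], 0, 1]
1.6 [0.5077 0.4569] 0.2687 [[-0.1, 2.1, -0.4], 0, 1]
1.7 [0.5064 0.4769] 0.2628 [[-0.1, 2.0, -0.6], 0, 1]
1.8 [0.5051 0.4963] 0.2549 [[-0.1, 1.9, -0.8], 0, 1]
1.9 [0.5038 0.5148] 0.2451 [[-0.1, 1.8, -1.0], 0, 1]
```

Knob held (27 mm wide). Opening along the arc.

{"name": "carry_out", "arguments": {"steps": [[[0,0.5,2.0],0,1],[[0,0.7,2.0],0,1],[[-0.1,0.9,1.9],0,1],[[-0.1,1.1,1.8],0,1],[[-0.1,1.3,1.7],0,1]], "squeeze": 25}}

```text
time: 5.35
position: [0.5241, 0.2465, 0.1995]
tool_rot: [0.999, 0.042, 0.027, 0.002]
ft_force: [2.0, -0.1, -7.0]
grip_width: 0.0266
```

Tracking well; continue.

{"name": "carry_out", "arguments": {"steps": [[[-0.1,1.6,1.6],0,1],[[-0.1,1.6,1.4],0,1],[[-0.1,1.7,1.2],0,1],[[-0.1,1.8,1.0],0,1],[[-0.1,1.9,0.8],0,1]]}}

```text
time: 5.85
position: [0.5183, 0.3267, 0.2595]
tool_rot: [0.999, 0.043, 0.025, 0.011]
ft_force: [-0.5, -3.8, -0.4]
grip_width: 0.0267
```

{"name": "carry_out", "arguments": {"steps": [[[-0.1,2.0,0.6],0,1],[[-0.1,2.0,0.4],0,1],[[-0.1,2.1,0.2],0,1],[[-0.1,2.1,0.0],0,1]]}}

```text
time: 6.25
position: [0.5129, 0.4032, 0.2758]
tool_rot: [0.999, 0.043, 0.023, 0.021]
ft_force: [-1.8, -3.8, 3.1]
grip_width: 0.0269
```

{"name": "carry_out", "arguments": {"steps": [[[-0.1,2.1,-0.1],0,1],[[-0.1,2.2,-0.3],0,1],[[-0.1,2.1,-0.4],0,1],[[-0.1,2.1,-0.6],0,1],[[-0.1,2.0,-0.8],0,1]]}}

```text
time: 6.75
position: [0.5057, 0.5042, 0.2531]
tool_rot: [0.998, 0.043, 0.02, 0.03]
ft_force: [-0.8, -2.8, -1.8]
grip_width: 0.0267
```

{"name": "carry_out", "arguments": {"steps": [[[0,0,0],0,1],[[0,0,0],0,1]]}}

```text
time: 6.95
position: [0.5055, 0.5064, 0.2519]
tool_rot: [0.998, 0.045, 0.021, 0.029]
ft_force: [-0.2, -2.3, 3.1]
grip_width: 0.0267
```

Run:
```python
from m import *
np.set_printoptions(precision=4,suppress=True)
s=cams.camera('scene'); s['rotation']=R.from_quat(s['rotation']).as_matrix()
def tri(X,Y,u,v):
    A=[];b=[]
    for cc,(uu,vv) in ((s,(230+(X+.5)/3.2-.5,100+(Y+.5)/3.2-.5)),(c,(u,v))):
        e,d=ray(cc,uu,vv); d/=np.linalg.norm(d); P=np.eye(3)-np.outer(d,d); A.append(P); b.append(P@e)
    x=np.linalg.solve(sum(A),sum(b)); return x, [np.linalg.norm(p@x-q).round(4) for p,q in zip(A,b)]
t=lambda X,Y:(150+(X+.5)/4-.5,140+(Y+.5)/4-.5); d=lambda X,Y:(350+(X+.5)/3-.5,140+(Y+.5)/3-.5)
print('knob',tri(421,510,*t(360,255)))
print('hole',tri(140,240,*d(153,155)))
print('d1top',tri(112,118,*d(263,140)),tri(115,193,*d(228,170)))
print('d2top',tri(88,82,*d(350,152)),tri(90,155,*d(310,180)))
print('file',tri(66,38,*d(450,158)))
print('grip end',tri(388,345,*t(697,457)))
print('panfront',tri(111,426,*t(776,90)),tri(148,497,*t(661,85)))
```

```text
knob (array([0.5267, 0.2046, 0.1032]), [np.float64(0.0015), np.float64(0.0015)])
hole (array([ 0.5684, -0.1886,  0.0929]), [np.float64(0.0006), np.float64(0.0006)])
d1top (array([ 0.5619, -0.2494,  0.1846]), [np.float64(0.0001), np.float64(0.0001)]) (array([ 0.5597, -0.2516,  0.0989]), [np.float64(0.0039), np.float64(0.0039)])
d2top (array([ 0.5556, -0.3157,  0.1823]), [np.float64(0.0008), np.float64(0.0008)]) (array([ 0.5543, -0.3206,  0.0962]), [np.float64(0.0049), np.float64(0.0049)])
file (array([ 0.5494, -0.3848,  0.1912]), [np.float64(0.0009), np.float64(0.0009)])
grip end (array([ 0.4159, -0.0045,  0.048 ]), [np.float64(0.0027), np.float64(0.0027)])
panfront (array([ 0.6612, -0.0524,  0.0233]), [np.float64(0.0001), np.float64(0.0001)]) (array([0.6648, 0.0258, 0.014 ]), [np.float64(0.001), np.float64(0.001)])
```

{"name": "carry_out", "arguments": {"steps": [[[0,0,0],0,0.35],[[0,0,0],0,0.35],[[0,0,0],0,0.35],[[0,0,3],0,0.3],[[0,0,4],0,0.3],[[0,0,4],0,0.3]]}}

```text
time: 7.65
position: [0.5029, 0.4995, 0.3574]
tool_rot: [0.998, 0.043, 0.013, 0.035]
ft_force: [-0.3, 0.2, 0.6]
grip_width: 0.0595
```

{"name": "carry_out", "arguments": {"steps": [[[0.4,-4.7,0],-1,0.3],[[0.4,-4.7,0],-1,0.3],[[0.4,-4.7,0],-1,0.3],[[0.4,-4.7,0],-1,0.3],[[0.4,-4.7,0],-1,0.3],[[0.4,-4.7,0],-1,0.3],[[0.4,-4.7,0],-1,0.3],[[0.4,-4.7,0],-1,0.3],[[0.4,-4.7,0],-1,0.3],[[0.4,-4.7,0],-1,0.3]]}}

```text
time: 8.65
position: [0.543, 0.0172, 0.3714]
tool_rot: [0.998, -0.045, 0.023, 0.031]
ft_force: [0.1, 0.8, 0.9]
grip_width: 0.0608
```

{"name": "carry_out", "arguments": {"steps": [[[0.3,-4.7,0],0,0.3],[[0.3,-4.7,0],0,0.3],[[0.3,-4.7,0],0,0.3],[[0.3,-4.7,0],0,0.3],[[0.2,-4.7,0],0,0.3],[[0,0,0],0,0.3],[[0,0,0],0,0.3]]}}

```text
time: 9.35
position: [0.553, -0.2369, 0.3742]
tool_rot: [0.998, -0.051, 0.025, 0.034]
ft_force: [-0.1, 0.6, -0.6]
grip_width: 0.0608
```

{"name": "carry_out", "arguments": {"steps": [[[0.8,-1.4,-3],0,0.3],[[0,0,-4],0,0.3],[[0,0,-4],0,0.3],[[0,0,-3],0,0.3],[[0,0,0],0,0.3],[[0,0,0],0,0.3]], "squeeze": 30}}

```text
time: 9.95
position: [0.5617, -0.2447, 0.2355]
tool_rot: [0.998, -0.048, 0.028, 0.035]
ft_force: [0.2, -1.1, -0.6]
grip_width: 0.0608
```

{"name": "carry_out", "arguments": {"steps": [[[0,-0.6,-2],0,0.3],[[0,0,-2],0,0.3],[[0,0,-2],0,0.3],[[0,0,0],0,0.3],[[0,0,0],0,0.3]]}}

```text
time: 10.45
position: [0.5686, -0.2511, 0.1868]
tool_rot: [0.997, -0.045, 0.038, 0.041]
ft_force: [-0.4, -0.5, 0.6]
grip_width: 0.0612
```

Run:
```python
from h import *
a=snap('scene','s2.png');b=snap('top','t2.png')
A=cv2.imread('pics/s2.png')[80:280,200:400];B=cv2.imread('pics/t2.png')[120:320,340:540]
cv2.imwrite('pics/k2.png',cv2.convertScaleAbs(cv2.resize(np.hstack([A,B]),None,fx=2,fy=2,interpolation=cv2.INTER_CUBIC),alpha=1.5))
print(robot.get_obs()['position'])
```

```text
[ 0.56847285 -0.25110296  0.18673778]
```

View pics/k2.png

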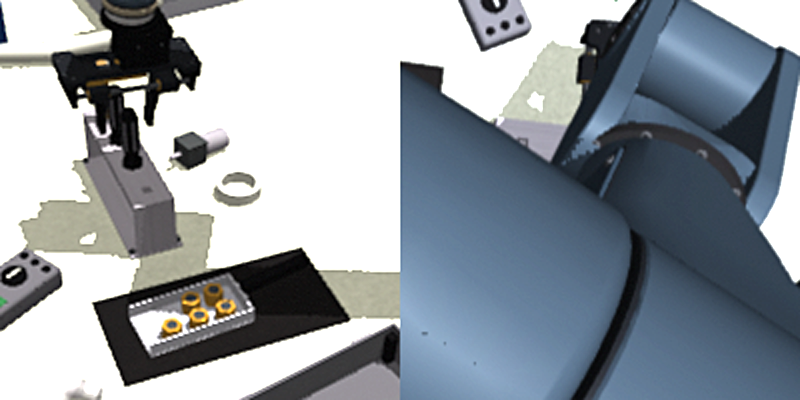

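Run:
```python
from h import *
s=cams.camera('scene'); s['rotation']=R.from_quat(s['rotation']).as_matrix()
o=robot.get_obs();M=R.from_quat(o['tool_rot']).as_matrix();p=o['position'];print(p,M.round(3))
t=p+M[:,2]*.022
print((proj(s,[t-M[:,0]*.031,t,t+M[:,0]*.031,[.561,-.2515,.19],[.561,-.2515,.103],[.555,-.317,.19],[.555,-.317,.103]])-[200,80])*2)
```

```text
[ 0.56829115 -0.25112367  0.18648098] [[ 0.993 -0.094  0.071]
 [-0.088 -0.993 -0.085]
 [ 0.078  0.078 -0.994]]
[[144.62323738 121.70458995]
 [123.98405953 125.05421104]
 [102.99738208 128.46022934]
 [128.97913929 108.90039694]
 [132.7865308  158.85639075]
 [114.49281221  85.74925719]
 [118.76541096 135.03300556]]
```

{"name": "carry_out", "arguments": {"steps": [[[-0.8,0,-0.9],0,0.3],[[-0.1,0,-0.7],0,0.3],[[0,0,0],0,0.5],[[0,0,0],0,1],[[0,0,0],0,1],[[0,0,0],0,1],[[0,0,0],0,1]]}}

```text
time: 11.3
position: [0.5591, -0.2517, 0.1712]
tool_rot: [0.997, -0.046, 0.039, 0.042]
ft_force: [-0.5, 1.3, 0.1]
grip_width: 0.0288
```

{"name": "carry_out", "arguments": {"steps": [[[0,0,0],0,1],[[0,0,1],0,1],[[0,0,2],0,1],[[0,0,3],0,1],[[0,0,3],0,1],[[0,0,3],0,1],[[0,0,2],0,1]], "squeeze": 35}}

```text
time: 12.0
position: [0.556, -0.2494, 0.3146]
tool_rot: [0.998, -0.046, 0.035, 0.039]
ft_force: [-0.1, 0.1, -1.6]
grip_width: 0.025
```

Run:
```python
from h import *
a=snap('scene','s3.png')
A=cv2.imread('pics/s3.png')[40:280,200:460]
cv2.imwrite('pics/k3.png',cv2.convertScaleAbs(cv2.resize(A,None,fx=2,fy=2,interpolation=cv2.INTER_CUBIC),alpha=1.5))
o=robot.get_obs();print(o['position'],o['tool_rot'],o['grip_width'],o['ft_force'])
```

```text
[ 0.55750417 -0.25038571  0.31812676] [ 0.99743687 -0.04562173  0.03737224  0.04051743] 0.02525035860268608 [1.89297742 0.5830296  1.10291705]
```

View pics/k3.png

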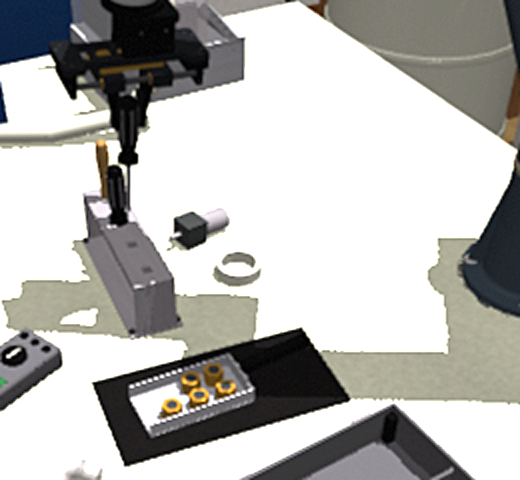

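{"name": "carry_out", "arguments": {"steps": [[[-1.2,4.5,0],8.4,1],[[-1.2,4.5,0],8.4,1],[[-1.2,4.5,0],8.4,1],[[-1.2,4.5,0],8.4,1],[[-1.2,4.5,0],8.4,1],[[-1.2,4.5,0],8.4,1],[[-1.2,4.5,0],8.4,1],[[-1.2,4.5,0],8.4,1],[[-1.2,4.5,0],8.4,1],[[-1.2,4.5,0],8.4,1]]}}

```text
time: 13.05
position: [0.4308, 0.2084, 0.3195]
tool_rot: [0.761, 0.646, 0.06, 0.004]
ft_force: [1.0, 0.6, -1.4]
grip_width: 0.025
```

{"name": "carry_out", "arguments": {"steps": [[[-1.2,4.5,0],8.4,1],[[-1.2,3,0],8.4,1],[[0,0,0],0,1],[[0,0,0],0,1]]}}

```text
time: 13.45
position: [0.4015, 0.2906, 0.3188]
tool_rot: [0.653, 0.755, 0.06, -0.006]
ft_force: [0.1, 0.5, -0.5]
grip_width: 0.0254
```

{"name": "carry_out", "arguments": {"steps": [[[0,2.2,-2.5],-4,1],[[-0.2,2.2,-2.5],0,1],[[0,0.2,-2],0,1],[[0,0,0],0,1],[[0,0,0],0,1]]}}

```text
time: 13.95
position: [0.4029, 0.3333, 0.2479]
tool_rot: [0.684, 0.727, 0.061, -0.002]
ft_force: [0.6, -0.4, -0.8]
grip_width: 0.0255
```

Run:
```python
from h import *
a=snap('scene','s4.png');b=snap('top','t4.png')
A=cv2.imread('pics/s4.png')[120:400,260:500];B=cv2.imread('pics/t4.png')[80:360,120:360]
cv2.imwrite('pics/k4.png',cv2.convertScaleAbs(cv2.resize(np.hstack([A,B]),None,fx=1.65,fy=1.65,interpolation=cv2.INTER_CUBIC),alpha=1.5))
o=robot.get_obs();print(o['position'],o['tool_rot'],o['grip_width'],o['ft_force'])
```

```text
[0.40295414 0.33331593 0.24842653] [ 0.68398985  0.7269072   0.06132919 -0.00159516] 0.025340879518673882 [-0.23153133  0.25527112 -0.76126327]
```

View pics/k4.png

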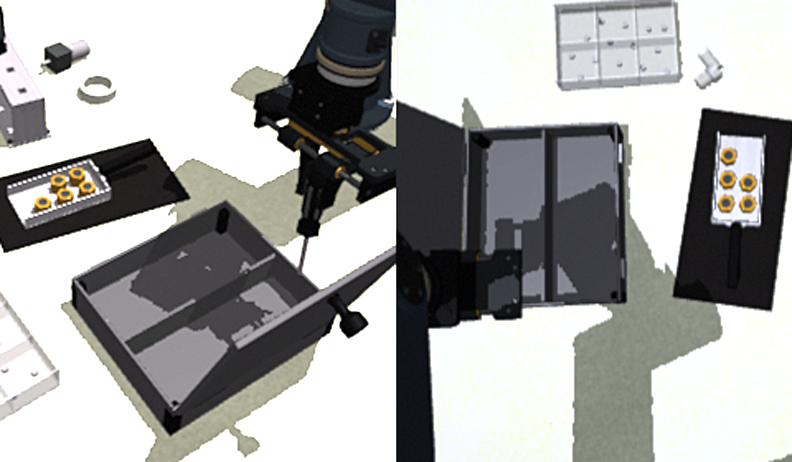

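Run:
```python
from h import *
s=cams.camera('scene'); s['rotation']=R.from_quat(s['rotation']).as_matrix()
t=cams.camera('top'); t['rotation']=R.from_quat(t['rotation']).as_matrix()
print(at(s,443,284.2,.095), at(s,260+309/1.65,120+228/1.65,.175))
# inner bay corners in top (rim z .062)
g=lambda X,Y:(120+(X-396)/1.65,80+Y/1.65)
for p in [(470,128),(547,125),(620,125),(627,302),(548,302)]: print(at(t,*g(*p),.062).round(4))
```

```text
[0.40098213 0.3477717  0.095     ] [0.40251043 0.34043047 0.175     ]
[0.6502 0.4107 0.062 ]
[0.6581 0.2918 0.062 ]
[0.661  0.1782 0.062 ]
[0.3877 0.1537 0.062 ]
[0.3855 0.2704 0.062 ]
```

{"name": "carry_out", "arguments": {"steps": [[[0,-0.3,-2.5],0,1],[[0,0,-2.5],0,1],[[0,0,-2],0,1],[[0,0,-1],0,1],[[0,0,0],0,1]], "squeeze": 12}}

```text
time: 14.65
position: [0.408, 0.3311, 0.1729]
tool_rot: [0.685, 0.726, 0.069, 0.001]
ft_force: [0.1, 0.3, -1.2]
grip_width: 0.0255
```

{"name": "carry_out", "arguments": {"steps": [[[0,0,-0.8],0,1],[[0,0,-0.8],0,1],[[0,0,-0.4],0,1],[[0,0,0],0,1]], "squeeze": 8}}

```text
time: 15.05
position: [0.4132, 0.333, 0.157]
tool_rot: [0.684, 0.726, 0.076, 0.005]
ft_force: [-0.1, -0.5, -1.1]
grip_width: 0.0257
```

{"name": "carry_out", "arguments": {"steps": [[[1.0,0,-0.6],0,1],[[1.3,0,-0.5],0,1],[[1.3,0,-0.4],0,1],[[1.2,0,-0.5],0,1],[[0,0,0],0,1]]}}

```text
time: 15.55
position: [0.4699, 0.3361, 0.1418]
tool_rot: [0.683, 0.725, 0.085, 0.008]
ft_force: [0.6, -0.5, 1.1]
grip_width: 0.0258
```

Run:
```python
from h import *
a=snap('scene','s5.png')
A=cv2.imread('pics/s5.png')[160:400,290:530]
cv2.imwrite('pics/k5.png',cv2.convertScaleAbs(cv2.resize(A,None,fx=2,fy=2,interpolation=cv2.INTER_CUBIC),alpha=1.7))
o=robot.get_obs();print(o['position'],o['tool_rot'],o['grip_width'],o['ft_force'])
```

```text
[0.46922601 0.33603508 0.14196765] [0.68328161 0.7251958  0.08459204 0.00784033] 0.025511775194896547 [2.08995516 0.01600091 1.76110851]
```

View pics/k5.png

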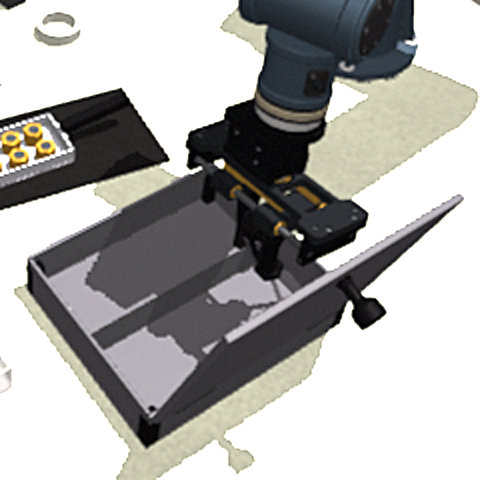

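{"name": "carry_out", "arguments": {"steps": [[[1.8,-0.2,-1.1],0,1],[[1.6,-0.3,-1.3],0,1],[[1.4,0,-1.3],0,1],[[1.0,0,-1.2],0,1],[[0,0,0],0,1]]}}

```text
time: 16.1
position: [0.5297, 0.3313, 0.0909]
tool_rot: [0.683, 0.725, 0.086, 0.008]
ft_force: [-0.3, 0.2, -0.6]
grip_width: 0.0257
```

{"name": "carry_out", "arguments": {"steps": [[[0,0,0],0,0.4],[[0,0,0],0,0.4],[[0,0,0],0,0.4],[[0,0,0],0,0.4],[[0,-0.3,3],0,0.4],[[0,-0.5,4],0,0.4],[[0,-1,4],0,0.3],[[0,-1,4],0,0.3],[[0,-2,4],0,0.3],[[0,-2,4],0,0.3]]}}

```text
time: 17.1
position: [0.5161, 0.2611, 0.3219]
tool_rot: [0.681, 0.728, 0.075, 0.002]
ft_force: [0.9, 0.2, 0.1]
grip_width: 0.0605
```

Run:
```python
from h import *
a=snap('scene','s6.png');b=snap('top','t6.png')
A=cv2.imread('pics/s6.png')[160:400,290:530];B=cv2.imread('pics/t6.png')[110:350,130:370]
cv2.imwrite('pics/k6.png',cv2.convertScaleAbs(cv2.resize(np.hstack([A,B]),None,fx=1.65,fy=1.65,interpolation=cv2.INTER_CUBIC),alpha=1.7))
o=robot.get_obs();print(o['position'],o['tool_rot'],o['grip_width'],o['ft_force'])
```

```text
[0.52012468 0.26082895 0.32727493] [0.68159019 0.72722416 0.08086591 0.00636615] 0.060447698115948474 [-0.0159319   0.05228014  0.9852252 ]
```

View pics/k6.png

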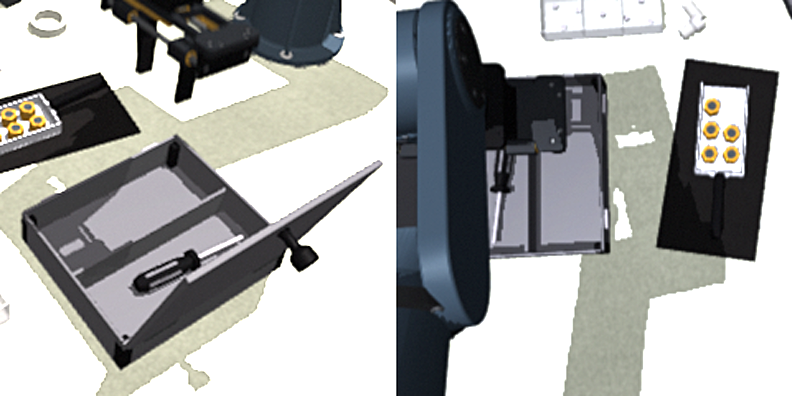

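```bash
cat >> h.py <<'E'
C0=np.array([.520,.292]); EX=np.array([-.067,.998]); EY=np.array([-.998,-.067])
def tocase(p): return np.round([(p[:2]-C0)@EX,(p[:2]-C0)@EY],4)
def cam(n):
    c=cams.camera(n); c['rotation']=R.from_quat(c['rotation']).as_matrix(); return c
E
python3 - <<'E'
from h import *
s=cam('scene');t=cam('top')
for p,z in [((140,281),.02),((190,258),.02),((238,240),.009)]: print('s',tocase(at(s,290+p[0]/1.65,160+p[1]/1.65,z)))
for p,z in [((502,187),.02),((490,245),.009)]: print('t',tocase(at(t,130+(p[0]-396)/1.65,110+p[1]/1.65,z)))
E
```

```text
s [ 0.0412 -0.0498]
s [0.0491 0.031 ]
s [0.0574 0.1152]
t [0.0457 0.03  ]
t [0.0666 0.1194]
```

{"name": "carry_out", "arguments": {"steps": [[[0.2,-4.7,0.3],-8.5,0.3],[[0.2,-4.7,0.3],-8.5,0.3],[[0.2,-4.7,0.3],-8.5,0.3],[[0.2,-4.7,0.3],-8.5,0.3],[[0.2,-4.7,0.3],-8.5,0.3],[[0.2,-4.7,0.3],-8.5,0.3],[[0.2,-4.7,0.3],-8.5,0.3],[[0.2,-4.7,0],-8.5,0.3],[[0.2,-4.7,0],-8.5,0.3],[[0.2,-4.7,0],-8.5,0.3]]}}

```text
time: 18.3
position: [0.5235, -0.2107, 0.3224]
tool_rot: [0.996, 0.067, 0.044, 0.037]
ft_force: [-0.2, 0.3, -0.6]
grip_width: 0.0612
```

{"name": "carry_out", "arguments": {"steps": [[[0.4,-4.0,0],-8,0.3],[[0.4,-4,0],-5,0.3],[[0.4,-2,0],0,0.3],[[0,0,0],0,0.3],[[0,0,0],0,0.3]]}}

```text
time: 18.8
position: [0.5322, -0.3148, 0.3092]
tool_rot: [0.997, -0.054, 0.031, 0.035]
ft_force: [0.3, 0.2, 0.5]
grip_width: 0.0607
```

{"name": "carry_out", "arguments": {"steps": [[[1.7,-0.2,-3],0,0.3],[[0,0,-3.5],0,0.3],[[0,0,-2],0,0.3],[[0,0,0],0,0.3]], "squeeze": 30}}

```text
time: 19.2
position: [0.5486, -0.3079, 0.2196]
tool_rot: [0.998, -0.05, 0.028, 0.033]
ft_force: [0.1, 0.6, -0.2]
grip_width: 0.0607
```

{"name": "carry_out", "arguments": {"steps": [[[0.6,-0.9,-0.5],0,0.3],[[0,0,0],0,0.3]]}}

```text
time: 19.4
position: [0.5554, -0.3149, 0.215]
tool_rot: [0.998, -0.049, 0.028, 0.032]
ft_force: [-0.9, 0.8, -1.0]
grip_width: 0.0609
```

{"name": "carry_out", "arguments": {"steps": [[[-0.2,0,-1.8],0,0.3],[[-0.2,0,-1.5],0,0.3],[[-0.2,0,-1.2],0,0.3],[[0,0,0],0,0.3]]}}

```text
time: 19.8
position: [0.5527, -0.3165, 0.1745]
tool_rot: [0.998, -0.048, 0.033, 0.035]
ft_force: [0.6, -0.3, -0.4]
grip_width: 0.0608
```

{"name": "carry_out", "arguments": {"steps": [[[0.2,0,-0.4],0,0.4],[[0,0,0],0,1],[[0,0,0],0,1],[[0,0,0],0,1],[[0,0,0],0,1],[[0,0,0],0,1]]}}

```text
time: 20.4
position: [0.5562, -0.3178, 0.174]
tool_rot: [0.998, -0.048, 0.035, 0.037]
ft_force: [-1.4, -0.5, 0.1]
grip_width: 0.0255
```

{"name": "carry_out", "arguments": {"steps": [[[0,0,1],0,1],[[0,0,2],0,1],[[0,0,3],0,1],[[0,0,3],0,1],[[0,0,3],0,1],[[0,0,2],0,1]], "squeeze": 35}}

```text
time: 21.0
position: [0.5543, -0.3156, 0.317]
tool_rot: [0.998, -0.048, 0.033, 0.034]
ft_force: [-0.0, -0.1, -0.9]
grip_width: 0.0255
```

{"name": "carry_out", "arguments": {"steps": [[[-0.6,4.6,0],8.4,1],[[-0.6,4.6,0],8.4,1],[[-0.6,4.6,0],8.4,1],[[-0.6,4.6,0],8.4,1],[[-0.6,4.6,0],8.4,1],[[-0.6,4.6,0],8.4,1],[[-0.6,4.6,0],8.4,1],[[-0.6,4.6,0],8.4,1],[[-0.6,4.6,0],8.4,1],[[-0.6,4.6,0],8.4,1]]}}

```text
time: 22.0
position: [0.4952, 0.1527, 0.3311]
tool_rot: [0.763, 0.643, 0.063, 0.005]
ft_force: [1.0, -0.4, -0.5]
grip_width: 0.0255
```

{"name": "carry_out", "arguments": {"steps": [[[-0.6,4.6,0],8.4,1],[[-0.6,4.6,0],7.5,1],[[-0.6,4.6,0],0,1],[[0,3,0],0,1],[[0,0,0],0,1]]}}

```text
time: 22.5
position: [0.4743, 0.3334, 0.3356]
tool_rot: [0.659, 0.749, 0.068, -0.004]
ft_force: [-0.2, -0.6, -1.2]
grip_width: 0.0253
```

{"name": "carry_out", "arguments": {"steps": [[[-0.8,-2.0,-3],-3,1],[[-0.3,0,-3],0,1],[[-0.3,0,-3],0,1],[[-0.3,0,-3],0,1],[[-0.3,0,-2],0,1],[[0,0,-1],0,1],[[0,0,0],0,1]]}}

```text
time: 23.2
position: [0.4558, 0.3112, 0.1868]
tool_rot: [0.679, 0.731, 0.073, 0.001]
ft_force: [-0.5, 0.8, -0.1]
grip_width: 0.0255
```

{"name": "carry_out", "arguments": {"steps": [[[0.2,0.2,-1],0,1],[[0.2,0,-1],0,1],[[0,0,-0.5],0,1],[[0.8,0,-0.5],0,1],[[1.2,0,-0.5],0,1],[[1.3,0,-0.5],0,1],[[1.3,0,-0.5],0,1],[[0,0,0],0,1]], "squeeze": 8}}

```text
time: 24.0
position: [0.5199, 0.3159, 0.1501]
tool_rot: [0.678, 0.73, 0.086, 0.009]
ft_force: [0.6, -0.3, -1.4]
grip_width: 0.026
```

{"name": "carry_out", "arguments": {"steps": [[[1.8,0.1,-1.1],0,1],[[1.8,0.1,-1.4],0,1],[[1.5,0,-1.5],0,1],[[1.2,0,-1.4],0,1],[[0,0,0],0,1]]}}

```text
time: 24.5
position: [0.585, 0.3189, 0.0956]
tool_rot: [0.677, 0.73, 0.088, 0.009]
ft_force: [0.2, -0.7, 0.4]
grip_width: 0.026
```

Run:
```python
from h import *
a=snap('scene','s7.png')
A=cv2.imread('pics/s7.png')[160:400,290:530]
cv2.imwrite('pics/k7.png',cv2.convertScaleAbs(cv2.resize(A,None,fx=2,fy=2,interpolation=cv2.INTER_CUBIC),alpha=1.7))
o=robot.get_obs();print(o['position'],o['tool_rot'],o['grip_width'],o['ft_force'])
```

```text
[0.58417881 0.31900941 0.09629292] [0.67715831 0.73052551 0.08776243 0.00932041] 0.025640192024302934 [ 0.17551918  0.64079652 -0.43437594]
```

View pics/k7.png

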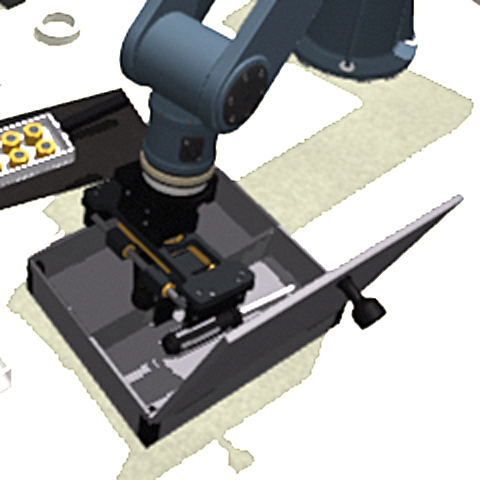

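{"name": "carry_out", "arguments": {"steps": [[[0,0,0],0,0.42],[[0,0,0],0,0.42],[[0,0,0],0,0.42],[[0,0,0],0,0.42],[[-0.5,0,3],0,0.42],[[-0.5,-0.5,4],0,0.3],[[-1,-3,4],0,0.3],[[-1,-4,3],0,0.3],[[-1,-4,2],0,0.3],[[-1,-4.5,0],0,0.3]]}}

```text
time: 25.55
position: [0.5282, 0.1607, 0.2639]
tool_rot: [0.672, 0.735, 0.088, 0.011]
ft_force: [0.7, -0.9, -0.3]
grip_width: 0.0608
```

{"name": "carry_out", "arguments": {"steps": [[[-1,-4.5,0],0,0.3],[[-1,-4.5,0],0,0.3],[[-1,-4.5,0],0,0],[[0,0,0],0,0]]}}

```text
time: 25.95
position: [0.4957, 0.0172, 0.2682]
tool_rot: [0.673, 0.734, 0.09, 0.015]
ft_force: [0.5, -0.1, 0.1]
grip_width: 0.0701
```

Run:
```python
from h import *
a=snap('scene','s8.png');b=snap('top','t8.png')
A=cv2.imread('pics/s8.png')[130:370,250:490];B=cv2.imread('pics/t8.png')[110:350,130:370]
cv2.imwrite('pics/k8.png',cv2.convertScaleAbs(cv2.resize(np.hstack([A,B]),None,fx=1.65,fy=1.65,interpolation=cv2.INTER_CUBIC),alpha=1.7))
o=robot.get_obs();print(o['position'],o['tool_rot'],o['grip_width'],o['ft_force'])
```

```text
[0.49604048 0.02095962 0.26816694] [0.67193766 0.73487938 0.09084154 0.01413854] 0.07724674790987328 [0.0968907  0.98470865 0.67673624]
```

View pics/k8.png

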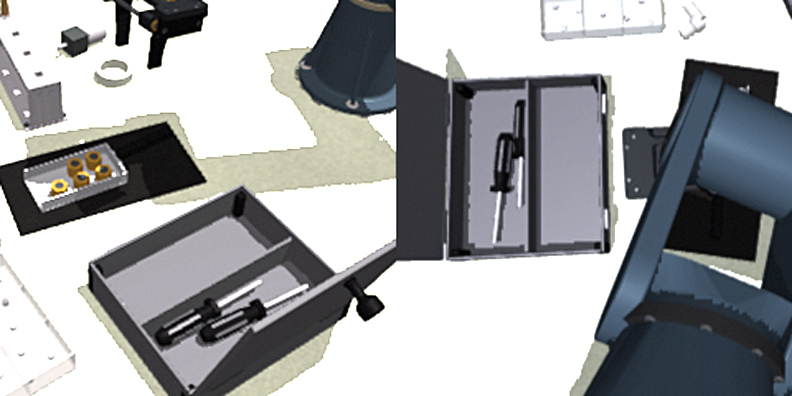

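{"name": "carry_out", "arguments": {"steps": [[[-1,-0.5,4.5],0,0],[[-1,-0.5,4.5],0,0],[[-1,0,4.5],0,0]]}}

```text
time: 26.35
position: [0.4616, 0.016, 0.3998]
tool_rot: [0.671, 0.736, 0.087, 0.005]
ft_force: [0.5, 0.3, 0.5]
grip_width: 0.086
```

{"name": "carry_out", "arguments": {"steps": [[[0,0,-4.5],0,0],[[0,0,-4.5],0,0],[[0,0,-4.5],0,0]]}}

```text
time: 26.65
position: [0.4711, 0.0195, 0.2788]
tool_rot: [0.665, 0.74, 0.097, 0.023]
ft_force: [1.1, -0.4, -1.4]
grip_width: 0.087
```

{"name": "carry_out", "arguments": {"steps": [[[0,0,1.2],0,0],[[0,0,1.2],0,0],[[0,0,1.2],0,0],[[0,0,1.2],0,0],[[0,0,1.2],0,0],[[0,0,1.2],0,0]]}}

```text
time: 27.25
position: [0.4691, 0.03, 0.3595]
tool_rot: [0.66, 0.744, 0.097, 0.018]
ft_force: [-0.5, -0.4, -0.1]
grip_width: 0.0868
```

{"name": "carry_out", "arguments": {"steps": [[[0,0,0],0,0],[[0,0,0],0,0],[[0,0,0],0,0],[[0,0,0],0,0],[[0,0,0],0,0]]}}

```text
time: 27.75
position: [0.4712, 0.033, 0.3677]
tool_rot: [0.658, 0.746, 0.1, 0.023]
ft_force: [-0.6, -0.2, 0.3]
grip_width: 0.0871
```

{"name": "carry_out", "arguments": {"steps": [[[4,0,0],0,0],[[4,0,0],0,0],[[4,0,0],0,0],[[0,0,0],0,0],[[0,0,0],0,0]]}}

```text
time: 28.25
position: [0.5921, 0.0333, 0.3629]
tool_rot: [0.659, 0.746, 0.097, 0.019]
ft_force: [-0.9, -0.1, -0.5]
grip_width: 0.0868
```

{"name": "carry_out", "arguments": {"steps": [[[-4,0,0],0,0],[[-4,0,0],0,0],[[-4,0,0],0,0],[[0,0,0],0,0],[[0,0,0],0,0]]}}

```text
time: 28.75
position: [0.4627, 0.0339, 0.3585]
tool_rot: [0.66, 0.745, 0.095, 0.014]
ft_force: [0.1, 0.1, -0.6]
grip_width: 0.087
```

{"name": "carry_out", "arguments": {"steps": [[[0,0,4.5],0,0],[[0,0,4.5],0,0],[[0,0,0],0,0],[[0,0,0],0,0]]}}

```text
time: 29.15
position: [0.4606, 0.0343, 0.4495]
tool_rot: [0.66, 0.745, 0.094, 0.012]
ft_force: [-0.4, -0.2, -0.4]
grip_width: 0.087
```

{"name": "carry_out", "arguments": {"steps": [[[0,0,-1.5],0,0],[[0,0,-1.5],0,0],[[0,0,-1.5],0,0],[[0,0,-1.5],0,0],[[0,0,-1.5],0,0],[[0,0,-1.5],0,0]]}}

```text
time: 29.75
position: [0.4611, 0.0344, 0.3523]
tool_rot: [0.661, 0.745, 0.093, 0.01]
ft_force: [-0.4, 0.6, 0.2]
grip_width: 0.0873
```

{"name": "carry_out", "arguments": {"steps": [[[0,0,0],-8.5,0],[[0,0,0],-8.5,0],[[0,0,0],-8.5,0],[[0,0,0],-8.5,0],[[0,0,0],-8.5,0],[[0,0,0],-8.5,0],[[0,0,0],-8.5,0],[[0,0,0],-8.5,0],[[0,0,0],-8.5,0],[[0,0,0],-8.5,0]]}}

```text
time: 30.75
position: [0.4539, 0.0353, 0.3337]
tool_rot: [0.993, 0.093, 0.054, 0.057]
ft_force: [-0.3, -0.2, 0.9]
grip_width: 0.087
```

{"name": "carry_out", "arguments": {"steps": [[[0,0,0],-8.5,0],[[0,0,0],-8.5,0],[[0,0,0],-8.5,0],[[0,0,0],-8.5,0],[[0,0,0],-8.5,0],[[0,0,0],-8.5,0],[[0,0,0],-8.5,0],[[0,0,0],-8.5,0],[[0,0,0],-8.5,0],[[0,0,0],-8.5,0]]}}

```text
time: 31.75
position: [0.4488, 0.0377, 0.3186]
tool_rot: [0.79, -0.608, -0.012, 0.078]
ft_force: [-0.3, 0.0, -0.4]
grip_width: 0.0873
```

{"name": "carry_out", "arguments": {"steps": [[[1,-1,-2],-8.5,0],[[1,-1,-2],-8.5,0],[[1,-1,-2],0,0],[[0,0,0],0,0]]}}

```text
time: 32.15
position: [0.4788, 0.0074, 0.252]
tool_rot: [-0.689, 0.72, 0.026, -0.077]
ft_force: [-1.0, -0.2, 0.4]
grip_width: 0.0872
```

Run:
```python
from h import *
a=snap('scene','s9.png')
# gold couplings + white pan in scene vs s0, s8
for f in ('s0','s8','s9'):
    im=cv2.imread(f'pics/{f}.png'); h=cv2.cvtColor(im,cv2.COLOR_BGR2HSV)[200:280,240:380]
    m=cv2.inRange(h,(10,120,90),(30,255,255)); n,_,st,ce=cv2.connectedComponentsWithStats(m); print(f,[(st[i,4],(ce[i]+[240,200]).round(1).tolist()) for i in range(1,n) if st[i,4]>8])
o=robot.get_obs();print(o['position'],o['tool_rot'],R.from_quat(o['tool_rot']).as_matrix().round(3),o['q'].round(2))
```

```text
s0 [(np.int32(39), [306.1, 224.6]), (np.int32(39), [295.1, 228.9]), (np.int32(44), [312.3, 232.9]), (np.int32(42), [298.7, 237.2]), (np.int32(44), [285.5, 242.5])]
s8 [(np.int32(15), [309.1, 232.3]), (np.int32(13), [299.8, 234.8]), (np.int32(49), [285.7, 242.3])]
s9 [(np.int32(9), [309.6, 232.4]), (np.int32(23), [284.9, 242.2])]
[0.47863789 0.00796127 0.25305206] [-0.68918233  0.72010287  0.02559161 -0.07631933] [[-0.038 -0.989 -0.145]
 [-0.996  0.049 -0.068]
 [ 0.075  0.142 -0.987]] [-0.16  0.38  1.69 -0.1   1.21  1.49]
```

{"name": "carry_out", "arguments": {"steps": [[[1.3,-1.4,-3.5],0,0],[[0,0,-3.5],0,0],[[0,0,-3],0,0],[[0,0,-2],0,0],[[0,0,0],0,0],[[0,0,0],0,0]], "squeeze": 60}}

```text
time: 32.8
position: [0.4926, -0.0034, 0.1336]
tool_rot: [-0.691, 0.719, 0.024, -0.074]
ft_force: [0.3, 0.2, -0.6]
grip_width: 0.087
```

{"name": "carry_out", "arguments": {"steps": [[[0,-0.3,-3],0,0],[[0,0,-3],0,0],[[0,0,-1.5],0,0],[[0,0,0],0,0],[[0,0,0],0,0]]}}

```text
time: 33.3
position: [0.499, -0.006, 0.0652]
tool_rot: [-0.692, 0.718, 0.016, -0.069]
ft_force: [0.1, -0.1, 0.2]
grip_width: 0.0871
```

{"name": "carry_out", "arguments": {"steps": [[[-0.7,0,-1],0,0],[[-0.2,0,-1],0,0],[[-0.2,0,-0.4],0,0],[[0,0,0],0,0.3]]}}

```text
time: 33.7
position: [0.4921, -0.0063, 0.0457]
tool_rot: [-0.692, 0.718, 0.011, -0.066]
ft_force: [0.8, 0.3, 0.2]
grip_width: 0.0835
```

{"name": "carry_out", "arguments": {"steps": [[[0,0,0],0,0.6],[[0,0,0],0,1],[[0,0,0],0,1],[[0,0,0],0,1],[[0,0,0],0,1],[[0,0,0],0,1],[[0,0,0],0,1],[[0,0,0],0,1]]}}

```text
time: 34.5
position: [0.4938, -0.0066, 0.047]
tool_rot: [-0.692, 0.719, 0.01, -0.065]
ft_force: [-0.0, 1.0, 0.1]
grip_width: 0.0231
```

{"name": "carry_out", "arguments": {"steps": [[[-0.1,0,-0.7],0,0.7],[[0,0,-0.2],0,0.7],[[0,0,0],0,0.7]]}}

```text
time: 34.8
position: [0.4926, -0.0065, 0.0371]
tool_rot: [-0.692, 0.719, 0.01, -0.065]
ft_force: [-1.3, -0.3, 0.3]
grip_width: 0.026
```

{"name": "carry_out", "arguments": {"steps": [[[0,0,0],0,1],[[0,0,0],0,1],[[0,0,0],0,1],[[0,0,0],0,1],[[0,0,0],0,1]]}}

```text
time: 35.3
position: [0.4921, -0.0061, 0.0371]
tool_rot: [-0.692, 0.718, 0.011, -0.065]
ft_force: [0.0, 0.4, -0.3]
grip_width: 0.0156
```

{"name": "carry_out", "arguments": {"steps": [[[0,0,0.5],0,1],[[0,0,0.8],0,1],[[0,0,1],0,1],[[0,0,1],0,1],[[0,0,1],0,1],[[0,0,1],0,1],[[0,0,0],0,1]]}}

```text
time: 36.0
position: [0.4909, -0.0062, 0.0945]
tool_rot: [-0.692, 0.718, 0.011, -0.066]
ft_force: [0.5, 0.2, -2.7]
grip_width: 0.0158
```

Run:
```python
from h import *
a=snap('scene','s10.png');b=snap('top','t10.png')
A=cv2.imread('pics/s10.png')[130:370,250:490];B=cv2.imread('pics/t10.png')[90:330,230:470]
cv2.imwrite('pics/k10.png',cv2.convertScaleAbs(cv2.resize(np.hstack([A,B]),None,fx=1.65,fy=1.65,interpolation=cv2.INTER_CUBIC),alpha=1.7))
o=robot.get_obs();print(o['position'],R.from_quat(o['tool_rot']).as_matrix().round(3),o['grip_width'],o['ft_force'],o['moment'])
```

```text
[ 0.49016819 -0.00605064  0.09340082] [[-0.032 -0.993 -0.112]
 [-0.996  0.041 -0.074]
 [ 0.078  0.11  -0.991]] 0.015611047220835743 [ 0.36176829  0.36643754 -2.74968799] [0.10831388 0.11225834 0.00784402]
```

View pics/k10.png

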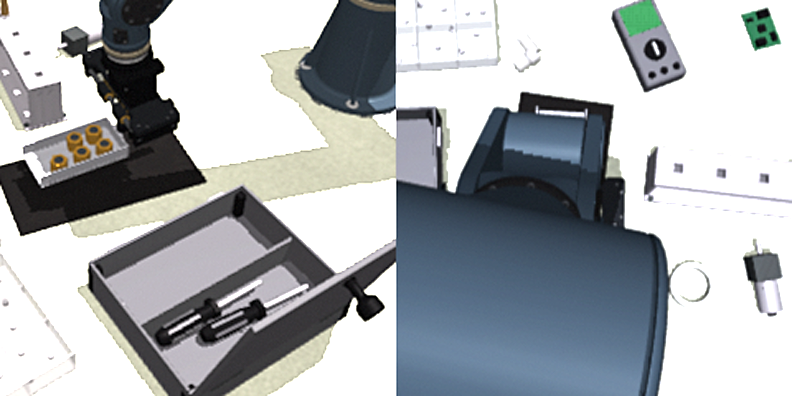

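{"name": "carry_out", "arguments": {"steps": [[[0,0,1],0,1],[[0,0,1.2],0,1],[[0,0.6,1.2],0,1],[[-0.3,1.2,1.2],1,1],[[-0.6,2,0.5],1,1],[[-0.6,2.2,0.2],1,1],[[-0.6,2.2,0.2],1,1],[[-0.6,2.2,0.2],1,1],[[-0.6,2.2,0.2],1,1],[[-0.6,2.2,0.2],0.5,1]]}}

```text
time: 37.1
position: [0.4477, 0.1479, 0.1622]
tool_rot: [0.734, -0.676, -0.009, 0.066]
ft_force: [0.2, -0.5, -3.1]
grip_width: 0.0158
```

{"name": "carry_out", "arguments": {"steps": [[[-0.6,2.2,0],0,1],[[-0.6,2.2,0],0,1],[[-0.5,1.8,0],0,1],[[-0.4,1.2,0],0,1],[[-0.2,0.6,0],0,1],[[0,0,0],0,1]]}}

```text
time: 37.7
position: [0.4192, 0.2362, 0.1663]
tool_rot: [0.737, -0.673, -0.009, 0.066]
ft_force: [0.4, 0.1, -2.9]
grip_width: 0.0153
```

{"name": "carry_out", "arguments": {"steps": [[[0.3,-0.9,-1.2],-1,1],[[0.2,0,-1.4],0,1],[[0,0,-1.2],0,1],[[0,0,0],0,1],[[0,0,0],0,1]]}}

```text
time: 38.2
position: [0.4255, 0.2248, 0.1279]
tool_rot: [0.731, -0.68, -0.008, 0.065]
ft_force: [0.1, 0.0, -3.3]
grip_width: 0.0153
```

{"name": "carry_out", "arguments": {"steps": [[[0,0,0],0,1],[[0,0,0],0,1],[[0,0,0],0,1]], "squeeze": 14}}

```text
time: 38.5
position: [0.4267, 0.2249, 0.1291]
tool_rot: [0.73, -0.68, -0.008, 0.064]
ft_force: [-0.5, -0.3, -2.8]
grip_width: 0.0159
```

Run:
```python
from h import *
a=snap('scene','s11.png');b=snap('top','t11.png')
A=cv2.imread('pics/s11.png')[130:370,250:490];B=cv2.imread('pics/t11.png')[90:330,130:370]
cv2.imwrite('pics/k11.png',cv2.convertScaleAbs(cv2.resize(np.hstack([A,B]),None,fx=1.65,fy=1.65,interpolation=cv2.INTER_CUBIC),alpha=1.7))
o=robot.get_obs();print(o['position'],R.from_quat(o['tool_rot']).as_matrix().round(3),o['grip_width'],o['ft_force'],o['moment'])
```

```text
[0.42665345 0.22488955 0.12909091] [[ 0.075 -0.992 -0.098]
 [-0.994 -0.067 -0.083]
 [ 0.076  0.104 -0.992]] 0.016062069201454796 [-0.09695263 -0.21089273 -2.29889254] [ 0.12818515 -0.02936362 -0.01335334]
```

View pics/k11.png

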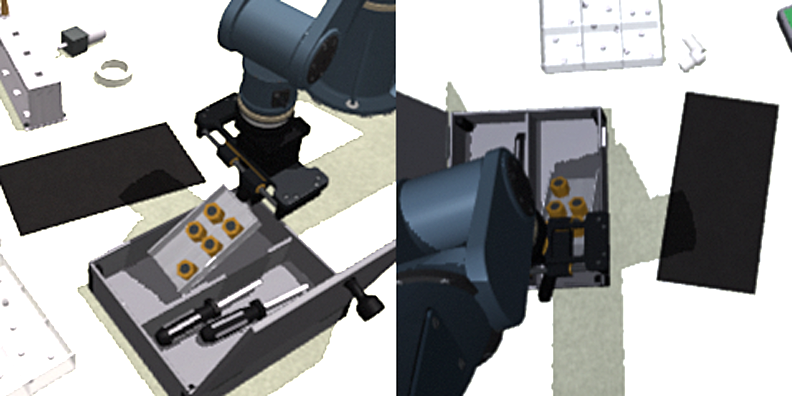

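{"name": "carry_out", "arguments": {"steps": [[[0,0,1],0,1],[[0,0,1],0,1],[[0,0,1],0,1],[[0,0,1],0,1],[[0,0,0.8],0,1],[[0,0,0],0,1],[[0,0,0],0,1]], "squeeze": 11}}

```text
time: 39.3
position: [0.4263, 0.2252, 0.1832]
tool_rot: [0.731, -0.68, -0.007, 0.063]
ft_force: [0.1, -0.4, -2.6]
grip_width: 0.0153
```

```bash
cat > gold.py <<'E'
from h import *
import sys
def gold(f):
    im=cv2.imread(f'pics/{f}.png'); h=cv2.cvtColor(im,cv2.COLOR_BGR2HSV)
    m=cv2.inRange(h,(10,110,60),(30,255,255)); n,_,st,ce=cv2.connectedComponentsWithStats(m)
    return [(int(st[i,4]),ce[i].round(1).tolist()) for i in range(1,n) if st[i,4]>8 and 200<ce[i][0]<480 and ce[i][1]>150]
if __name__=='__main__':
    k=sys.argv[1]; a=snap('scene','s'+k+'.png');b=snap('top','t'+k+'.png'); o=robot.get_obs()
    print('scene',gold('s'+k)); print('top',gold('t'+k)); print(o['time'],o['position'].round(4),o['grip_width'].round(4),o['ft_force'].round(1),o['moment'].round(2))
E
python3 gold.py 12; python3 -c "
from gold import *;print(gold('s11'),gold('t11'))"
```

```text
scene [(458, [358.6, 291.5])]
top [(238, [233.1, 200.7]), (11, [213.4, 234.8])]
[(153, [384.6, 263.0]), (149, [372.6, 273.8]), (74, [362.6, 292.9])] [(32, [227.8, 201.0]), (31, [239.3, 213.7]), (40, [226.0, 216.0]), (14, [239.4, 220.8])]Traceback (most recent call last):
  File "gold.py", line 9, in <module>
    print('scene',gold('s'+k)); print('top',gold('t'+k)); print(o['time'],o['position'].round(4),o['grip_width'].round(4),o['ft_force'].round(1),o['moment'].round(2))
                                                                                                 ^^^^^^^^^^^^^^^^^^^^^
AttributeError: 'float' object has no attribute 'round'
```

{"name": "carry_out", "arguments": {"steps": [[[0,0,1.2],0,1],[[0,0,1.2],0,1],[[0,0,1.2],0,1],[[0,0,0],0,1],[[0,0,0],0,1]], "squeeze": 14}}

```text
time: 39.9
position: [0.4263, 0.225, 0.2205]
tool_rot: [0.731, -0.68, -0.008, 0.064]
ft_force: [0.6, -0.9, -1.9]
grip_width: 0.0156
```

```bash
sed -i "s/o\['grip_width'\].round(4)/o['grip_width']/" gold.py; python3 gold.py 13
python3 - <<'E'
from h import *
A=cv2.imread('pics/s13.png')[130:370,250:490];B=cv2.imread('pics/t13.png')[90:330,130:370]
cv2.imwrite('pics/k13.png',cv2.convertScaleAbs(cv2.resize(np.hstack([A,B]),None,fx=1.65,fy=1.65,interpolation=cv2.INTER_CUBIC),alpha=1.7))
E
```

```text
scene [(330, [356.4, 294.8]), (56, [348.8, 313.5])]
top [(86, [218.0, 182.5]), (178, [233.4, 197.2]), (12, [207.7, 232.2])]
40.0 [0.4262 0.225  0.2201] 0.01609219028081725 [ 0.8 -0.  -3.4] [ 0.06  0.02 -0.04]
```

Run:
```python
from h import *
s=cam('scene');t=cam('top')
for z in (.016,.03,.06): print(z,[tocase(at(s,*p,z)).tolist() for p in [(348.8,313.5),(356.4,294.8)]],[tocase(at(t,*p,z)).tolist() for p in [(218,182.5),(233.4,197.2)]])
# gold component extents
for f,cc in (('s13',s),('t13',t)):
    h=cv2.cvtColor(cv2.imread(f'pics/{f}.png'),cv2.COLOR_BGR2HSV); m=cv2.inRange(h,(10,110,60),(30,255,255)); n,_,st,ce=cv2.connectedComponentsWithStats(m)
    for i in range(1,n):
        if st[i,4]>30: print(f,st[i],[tocase(at(cc,u,v,.016)).tolist() for u,v in ((st[i,0],st[i,1]+st[i,3]/2),(st[i,0]+st[i,2],st[i,1]+st[i,3]/2),(st[i,0]+st[i,2]/2,st[i,1]),(st[i,0]+st[i,2]/2,st[i,1]+st[i,3]))])
```

```text
0.016 [[-0.0274, -0.0713], [-0.0607, -0.0254]] [[-0.0145, -0.0777], [-0.0552, -0.0358]]
0.03 [[-0.0199, -0.0776], [-0.0526, -0.0324]] [[-0.0181, -0.0742], [-0.0582, -0.0329]]
0.06 [[-0.0037, -0.0912], [-0.0353, -0.0475]] [[-0.0257, -0.0667], [-0.0646, -0.0267]]
s13 [349   0  17  12 119] [[-1.6883, 1.1158], [-1.6389, 1.1976], [-1.7445, 1.2162], [-1.5872, 1.1005]]
s13 [148  66  50   9 182] [[-1.4841, -0.0842], [-1.3729, 0.0972], [-1.4704, 0.0211], [-1.388, -0.0079]]
s13 [ 75 103  18   6  43] [[-1.3343, -0.4092], [-1.2988, -0.3516], [-1.34, -0.3755], [-1.2936, -0.3852]]
s13 [248 110   7  29  97] [[-0.8739, 0.0888], [-0.8607, 0.1102], [-0.9581, 0.1447], [-0.7841, 0.058]]
s13 [342 284  25  26 330] [[-0.0736, -0.0581], [-0.0422, -0.0079], [-0.0892, -0.0102], [-0.0282, -0.0546]]
s13 [344 310  11   9  56] [[-0.0311, -0.0822], [-0.0177, -0.0609], [-0.0343, -0.0644], [-0.0145, -0.0786]]
t13 [ 71 122   7  27  44] [[0.3825, -0.226], [0.3638, -0.2253], [0.3759, -0.2647], [0.3704, -0.1872]]
t13 [  0 172  76  18 442] [[0.558, -0.1065], [0.36, -0.098], [0.4614, -0.127], [0.457, -0.0777]]
t13 [213 178  11  10  86] [[-0.0012, -0.0769], [-0.0304, -0.0757], [-0.0158, -0.0901], [-0.0159, -0.0626]]
t13 [223 191  23  12 178] [[-0.0278, -0.0376], [-0.0886, -0.0349], [-0.0582, -0.0525], [-0.0581, -0.02]]
t13 [495 190   8   7  44] [[-0.7581, -0.0151], [-0.7799, -0.0141], [-0.7703, -0.0243], [-0.7676, -0.005]]
```

View pics/k13.png

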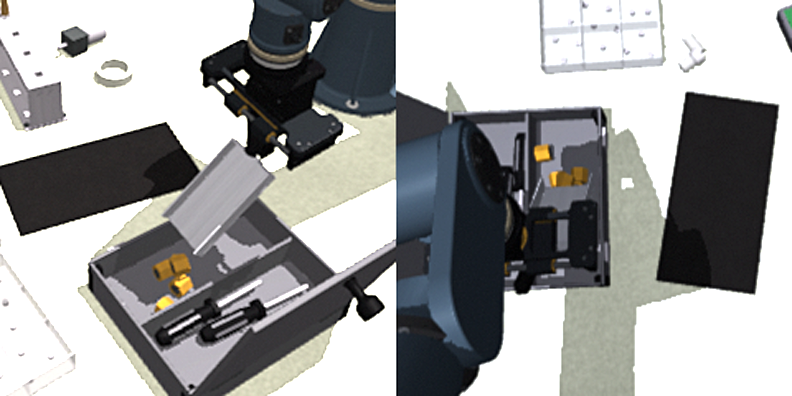

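{"name": "carry_out", "arguments": {"steps": [[[0,0,0],0,1],[[0,0,1],0,1],[[0,0,2],0,1],[[0,0,2],0,1],[[0.4,-1,1],0,1],[[0.9,-2.2,0],-1,1],[[1.2,-2.6,0],-1,1],[[1.4,-2.6,0],-1,1],[[1.4,-2.6,0],-1,1],[[1.4,-2.6,0],-1,1]], "squeeze": 50}}

```text
time: 41.1
position: [0.4922, 0.0835, 0.2838]
tool_rot: [-0.702, 0.709, 0.011, -0.066]
ft_force: [0.7, -0.1, -1.2]
grip_width: 0.0158
```

{"name": "carry_out", "arguments": {"steps": [[[1.5,-2.6,0],-1,1],[[1.5,-2.6,0],0,1],[[1.5,-2.0,-1],0,1],[[1,-1.5,-1],0,1],[[0,0,0],0,1]]}}

```text
time: 41.6
position: [0.5506, -0.015, 0.2636]
tool_rot: [-0.693, 0.718, 0.01, -0.066]
ft_force: [-0.2, -0.3, -2.6]
grip_width: 0.0157
```

```bash
python3 gold.py 14
python3 - <<'E'
from h import *
o=robot.get_obs(); print(o['tool_rot'].round(3))
h=cv2.cvtColor(cv2.imread('pics/s14.png'),cv2.COLOR_BGR2HSV); cv2.imwrite('pics/g14.png',cv2.inRange(h,(10,110,60),(30,255,255)))
E
```

```text
scene [(311, [356.2, 294.7]), (43, [345.2, 315.7])]
top [(90, [217.9, 180.7]), (264, [235.0, 198.8])]
41.7 [ 0.5495 -0.0128  0.2645] 0.015603497496029763 [-0.2 -0.5 -3.1] [ 0.1  -0.04 -0.02]
[-0.693  0.717  0.011 -0.066]
```

{"name": "carry_out", "arguments": {"steps": [[[1,0.1,-2],0,1],[[0.9,0.1,-2.5],0,1],[[0.6,0,-2.5],0,1],[[0,0,-1.5],0,1],[[0,0,0],0,1]], "squeeze": 30}}

```text
time: 42.2
position: [0.5725, -0.0048, 0.18]
tool_rot: [-0.696, 0.715, 0.011, -0.065]
ft_force: [0.0, -0.3, -1.5]
grip_width: 0.0157
```

{"name": "carry_out", "arguments": {"steps": [[[0.2,-0.4,-1],0,1],[[0,0,-0.8],0,1],[[0,0,-0.6],0,1],[[0,0,0],0,1]], "squeeze": 18}}

```text
time: 42.6
position: [0.575, -0.0072, 0.1571]
tool_rot: [-0.697, 0.714, 0.01, -0.064]
ft_force: [0.5, 0.8, -1.9]
grip_width: 0.0161
```

{"name": "carry_out", "arguments": {"steps": [[[-0.8,0,-0.7],0,1],[[-0.8,0,-0.7],0,1],[[-0.8,0,-0.7],0,1],[[-0.7,0,-0.7],0,1],[[0,0,0],0,1]]}}

```text
time: 43.1
position: [0.543, -0.0078, 0.1291]
tool_rot: [-0.697, 0.715, 0.007, -0.062]
ft_force: [-1.3, -0.5, 0.2]
grip_width: 0.0157
```

{"name": "carry_out", "arguments": {"steps": [[[-0.6,0,-0.8],0,1],[[-0.7,0,-0.9],0,1],[[-0.7,0,-0.9],0,1],[[-0.6,0,-0.9],0,1],[[0,0,0],0,1]], "squeeze": 12}}

```text
time: 43.6
position: [0.5153, -0.0081, 0.0918]
tool_rot: [-0.696, 0.715, 0.007, -0.062]
ft_force: [-0.1, -0.2, -0.6]
grip_width: 0.0159
```

{"name": "carry_out", "arguments": {"steps": [[[-0.5,0,-0.9],0,1],[[-0.5,0,-0.9],0,1],[[-0.4,0,-0.9],0,1],[[0,0,0],0,1]]}}

```text
time: 44.0
position: [0.5019, -0.0083, 0.0632]
tool_rot: [-0.696, 0.715, 0.005, -0.061]
ft_force: [-0.9, -0.1, -0.3]
grip_width: 0.0161
```

{"name": "carry_out", "arguments": {"steps": [[[-0.4,0,-0.9],0,1],[[-0.4,0,-0.8],0,1],[[-0.1,0,-0.6],0,1],[[0,0,0],0,1],[[0,0,0],0,1]]}}

```text
time: 44.5
position: [0.4938, -0.0089, 0.0388]
tool_rot: [-0.696, 0.715, 0.004, -0.06]
ft_force: [0.2, -0.1, 1.9]
grip_width: 0.0158
```

```bash
python3 gold.py 15
```

```text
scene [(315, [356.1, 294.8]), (43, [345.2, 315.7])]
top []
44.6 [ 0.4938 -0.0088  0.039 ] 0.01627648127187158 [-0.5  0.4  1.3] [ 0.16 -0.03 -0.02]
```

{"name": "carry_out", "arguments": {"steps": [[[0,0,-0.2],0,1],[[0,0,0],0,0.6],[[0,0,0],0,0.5],[[0,0,0],0,0.4],[[0,0,0],0,0.3],[[0,0,1.5],0,0.2],[[0,0,3],0,0.2],[[0,0,4],0,0.2],[[0,0,4.5],0,0.2],[[0,0,4.5],0,0.2]]}}

```text
time: 45.6
position: [0.4876, -0.0073, 0.2114]
tool_rot: [-0.697, 0.714, 0.012, -0.065]
ft_force: [0.4, 0.2, -0.6]
grip_width: 0.0687
```

{"name": "carry_out", "arguments": {"steps": [[[0,0,4.5],0,0.2],[[0,0,4.5],0,0.2],[[0,0,4.5],8.4,0.2],[[0,3,3],8.4,0.2],[[0,4.5,0],8.4,0.2],[[0,4.5,0],8.4,0.2],[[0,4.5,0],8.4,0.2],[[0,4.5,0],8.4,0.2],[[0,4.5,0],8.4,0.2],[[0,4.5,0],8.4,0.2]]}}

```text
time: 46.6
position: [0.4875, 0.2991, 0.3926]
tool_rot: [0.979, -0.196, 0.034, 0.053]
ft_force: [0.3, 0.6, 0.3]
grip_width: 0.0698
```

```bash
python3 gold.py 16
python3 - <<'E'
from h import *
o=robot.get_obs();print(o['tool_rot'].round(3))
# compare tray region scene (brightness mask of pan) with start: bounding box/centroid of bright in mat quad
c=cam('scene'); 
quad=proj(c,[[.7137,.0512,.003],[.4001,.09,.003],[.3812,-.0655,.003],[.695,-.104,.003]]).astype(np.int32)
for f in ('s0','s16'):
    im=cv2.imread(f'pics/{f}.png',0); m=np.zeros_like(im); cv2.fillConvexPoly(m,quad,255); m=cv2.erode(m,np.ones((5,5)))
    b=((im>90)&(m>0)).astype(np.uint8); p=np.argwhere(b)[:,::-1]; print(f,len(p),p.mean(0).round(1),cv2.minAreaRect(p.astype(np.float32)))
im=cv2.imread('pics/t16.png')
A=im[170:230,195:275]; cv2.imwrite('pics/k16.png',A)
h=cv2.cvtColor(im,cv2.COLOR_BGR2HSV)[172:212,205:250]; m=cv2.inRange(h,(8,90,40),(32,255,255))
v=h[:,:,2]
print('\n'.join(''.join(f'{min(9,int(v[i,j])//22)}' if m[i,j] else '.' for j in range(45)) for i in range(40)))
E
```

```text
scene [(19, [402.9, 154.6]), (10, [435.5, 155.0]), (326, [356.3, 294.6]), (49, [344.8, 316.1])]
top [(41, [217.5, 179.4]), (221, [235.4, 198.2])]
46.7 [0.4868 0.3023 0.3921] 0.06979373781702414 [ 0.6 -0.3  0.7] [ 0.01 -0.01  0.02]
[ 0.979 -0.195  0.033  0.051]
s0 812 [292.1 236.3] ((295.5, 236.50001525878906), (27.828041076660156, 60.08327102661133), 71.56504821777344)
s16 1035 [291.8 235.6] ((293.6794128417969, 234.99972534179688), (28.259973526000977, 59.77791976928711), 70.25315856933594)
.............................................
.............................................
.............................................
.............................................
...........222222............................
.........22223333............................
........233333333............................
........133333333............................
.........333333332...........................
.........333333332...........................
.........332222222...........................
.........222222222...........................
..........222222222..........................
.....
[... 536 characters left out ...]
6663332...
..................22332345555565336666333....
..................22333455555565236765333....
..................22333555555554.25554322....
..................12332455555553.36652..1....
..................12232355555652145542.......
...................2222455666652.222232......
...................1...33334544......33......
...........................1222......332.....
..............................2......33......
..............................321..1232......
..............................33322332.......
...............................2333321.......
................................22221........
.............................................
.............................................
```

{"name": "carry_out", "arguments": {"steps": [[[0.4,4.3,0],8,0.2],[[0.4,4.3,0],8,0.2],[[0.4,4.3,0],8,0.2],[[0.4,4.3,0],2.5,0.2],[[0.2,3,0],0,0.2],[[0,0,0],0,0.2],[[0,0,0],0,0.2]]}}

```text
time: 47.45
position: [0.5072, 0.4985, 0.389]
tool_rot: [0.997, 0.033, 0.043, 0.049]
ft_force: [0.3, -0.5, 0.3]
grip_width: 0.0699
```

{"name": "carry_out", "arguments": {"steps": [[[0,0.9,-3],0,0.2],[[0,0,-3],0,0.2],[[0,0,-2],0,0.2],[[0,0,0],0,0.2]]}}

```text
time: 47.85
position: [0.5094, 0.4994, 0.3088]
tool_rot: [0.997, 0.028, 0.044, 0.05]
ft_force: [-0.2, -0.6, -0.0]
grip_width: 0.0696
```

{"name": "carry_out", "arguments": {"steps": [[[0,0.6,0],0,0.2],[[-0.2,0.2,-2.5],0,0.2],[[-0.2,0.2,-2.0],0,0.2],[[0,0,-1],0,0.2],[[0,0,0],0,0.2]], "squeeze": 25}}

```text
time: 48.35
position: [0.5103, 0.5077, 0.2615]
tool_rot: [0.997, 0.024, 0.049, 0.047]
ft_force: [-0.8, -0.2, -0.2]
grip_width: 0.0698
```

{"name": "carry_out", "arguments": {"steps": [[[-0.6,0,-0.9],0,0.3],[[0,0,0],0,0.5],[[0,0,0],0,1],[[0,0,0],0,1],[[0,0,0],0,1],[[0,0,0],0,1],[[0,0,0],0,1],[[0,0,0],0,1]]}}

```text
time: 49.15
position: [0.5046, 0.5088, 0.2573]
tool_rot: [0.997, 0.024, 0.051, 0.044]
ft_force: [0.2, -0.2, -0.1]
grip_width: 0.0271
```

```bash
python3 arc.py 1.85 0 20
```

```text
1.85 [0.5044 0.5057] 0.2502 
1.76 [0.5056 0.4882] 0.2585 [[0.1, -1.7, 0.8], 0, 1]
1.66 [0.5068 0.47  ] 0.2651 [[0.1, -1.8, 0.7], 0, 1]
1.57 [0.5081 0.4513] 0.27 [[0.1, -1.9, 0.5], 0, 1]
1.48 [0.5094 0.4322] 0.2731 [[0.1, -1.9, 0.3], 0, 1]
1.39 [0.5107 0.4129] 0.2744 [[0.1, -1.9, 0.1], 0, 1]
1.3 [0.512  0.3936] 0.274 [[0.1, -1.9, -0.0], 0, 1]
1.2 [0.5133 0.3744] 0.2718 [[0.1, -1.9, -0.2], 0, 1]
1.11 [0.5145 0.3555] 0.2678 [[0.1, -1.9, -0.4], 0, 1]
1.02 [0.5158 0.337 ] 0.262 [[0.1, -1.8, -0.6], 0, 1]
0.93 [0.517  0.3191] 0.2546 [[0.1, -1.8, -0.7], 0, 1]
0.83 [0.5181 0.302 ] 0.2456 [[0.1, -1.7, -0.9], 0, 1]
0.74 [0.5192 0.2858] 0.235 [[0.1, -1.6, -1.1], 0, 1]
0.65 [0.5202 0.2707] 0.223 [[0.1, -1.5, -1.2], 0, 1]
0.56 [0.5212 0.2567] 0.2096 [[0.1, -1.4, -1.3], 0, 1]
0.46 [0.522 0.244] 0.195 [[0.1, -1.3, -1.5], 0, 1]
0.37 [0.5228 0.2327] 0.1792 [[0.1, -1.1, -1.6], 0, 1]
0.28 [0.5234 0.223 ] 0.1625 [[0.1, -1.0, -1.7], 0, 1]
0.19 [0.524  0.2148] 0.145 [[0.1, -0.8, -1.8], 0, 1]
0.09 [0.5244 0.2082] 0.1268 [[0.0, -0.7, -1.8], 0, 1]
0.0 [0.5247 0.2034] 0.108 [[0.0, -0.5, -1.9], 0, 1]
```

{"name": "carry_out", "arguments": {"steps": [[[0.1,-1.7,0.8],0,1],[[0.1,-1.8,0.7],0,1],[[0.1,-1.9,0.5],0,1],[[0.1,-1.9,0.3],0,1],[[0.1,-1.9,0.1],0,1]], "squeeze": 30}}

```text
time: 49.65
position: [0.511, 0.4183, 0.2814]
tool_rot: [0.998, 0.025, 0.054, 0.038]
ft_force: [1.7, 4.0, -4.3]
grip_width: 0.0271
```

{"name": "carry_out", "arguments": {"steps": [[[0.1,-1.9,-0.1],0,1],[[0.1,-1.9,-0.2],0,1],[[0.1,-1.9,-0.3],0,1],[[0.1,-1.9,-0.5],0,1],[[0.1,-1.8,-0.6],0,1]]}}

```text
time: 50.15
position: [0.5177, 0.3224, 0.2627]
tool_rot: [0.998, 0.021, 0.057, 0.029]
ft_force: [4.4, 8.9, -13.4]
grip_width: 0.0269
```

{"name": "carry_out", "arguments": {"steps": [[[0.1,-1.7,-0.9],0,1],[[0.1,-1.7,-1.0],0,1],[[0.1,-1.6,-1.1],0,1],[[0.1,-1.5,-1.2],0,1]]}}

```text
time: 50.55
position: [0.5221, 0.2595, 0.2191]
tool_rot: [0.998, 0.015, 0.059, 0.018]
ft_force: [2.2, 12.6, -9.5]
grip_width: 0.0268
```

{"name": "carry_out", "arguments": {"steps": [[[0.1,-1.3,-1.5],0,1],[[0.1,-1.2,-1.5],0,1],[[0.1,-1.1,-1.7],0,1],[[0,-0.9,-1.8],0,1]]}}

```text
time: 50.95
position: [0.5251, 0.2161, 0.1545]
tool_rot: [0.998, 0.008, 0.062, 0.01]
ft_force: [1.7, 8.1, -2.4]
grip_width: 0.0269
```

{"name": "carry_out", "arguments": {"steps": [[[0,-0.7,-1.7],0,1],[[0,-0.5,-1.7],0,1],[[0,-0.4,-1.2],0,1],[[0,0,-0.6],0,1],[[0,0,-0.4],0,1]]}}

```text
time: 51.45
position: [0.5268, 0.2016, 0.11]
tool_rot: [0.998, 0.003, 0.068, 0.004]
ft_force: [-7.4, 3.5, 20.8]
grip_width: 0.0266
```

{"name": "carry_out", "arguments": {"steps": [[[0,0,-0.3],0,1],[[0,0,0],0,1],[[0,0,0],0,0.4],[[0,0,0],0,0.2],[[0,0,0],0,0.2],[[0,0,0],0,0.2],[[0,0,2],0,0.2],[[0,0,3],0,0.2],[[0,0,3],0,0.2],[[0,0,0],0,0.2]]}}

```text
time: 52.45
position: [0.527, 0.197, 0.1958]
tool_rot: [0.997, 0.002, 0.071, 0.005]
ft_force: [-0.2, 1.4, 0.2]
grip_width: 0.0692
```

{"name": "carry_out", "arguments": {"steps": [[[-0.4,0.6,0],0,1],[[0,0,0],0,1],[[0,0,0],0,1],[[0,0,0],0,1],[[0,0,0],0,1],[[0,0,0],0,1],[[0,0,-2],0,1],[[0,0,-1.8],0,1],[[0,0,-0.8],0,1],[[0,0,0],0,1]]}}

```text
time: 53.45
position: [0.5208, 0.2024, 0.1445]
tool_rot: [0.998, 0.002, 0.068, 0.006]
ft_force: [0.0, -1.2, -0.2]
grip_width: 0.0021
```

{"name": "carry_out", "arguments": {"steps": [[[0.2,0,-0.5],0,1],[[0,0,-0.4],0,1],[[0,0,-0.3],0,1]]}}

```text
time: 53.75
position: [0.524, 0.2024, 0.1357]
tool_rot: [0.998, 0.002, 0.069, 0.006]
ft_force: [-11.5, -2.1, 37.2]
grip_width: 0.0008
```

{"name": "carry_out", "arguments": {"steps": [[[0,0,-0.3],0,1],[[0,0,0],0,1]]}}

```text
time: 53.95
position: [0.5242, 0.2025, 0.1377]
tool_rot: [0.997, 0.002, 0.071, 0.006]
ft_force: [0.1, 0.2, 0.2]
grip_width: 0.0002
```

{"name": "carry_out", "arguments": {"steps": [[[0,0,3],0,1],[[0,0,4],0,1],[[0,0,4.5],0,1],[[0,0,4.5],0,1],[[0,0,4.5],0,1],[[-1,-4.5,0],0,1],[[-1,-4.5,0],0,1],[[-1,-4.5,0],0,1],[[-1,-4.5,0],0,1],[[-1,-4.5,0],0,1]]}}

```text
time: 54.95
position: [0.4744, -0.0237, 0.3581]
tool_rot: [0.997, 0.009, 0.081, 0.006]
ft_force: [0.1, -0.6, 0.4]
grip_width: 0.0003
```

{"name": "carry_out", "arguments": {"steps": [[[-1,-4.5,0],0,1],[[-1,-4.5,0],0,1],[[-0.5,-4.5,0],0,1],[[0,-4.5,0],0,1],[[0,-4.5,0],0,1],[[0,-4,0],0,1],[[0,0,0],0,1]]}}

```text
time: 55.65
position: [0.445, -0.3053, 0.3618]
tool_rot: [0.996, 0.006, 0.086, 0.011]
ft_force: [-1.0, 0.7, -0.8]
grip_width: 0.0003
```

```bash
python3 gold.py 20
python3 - <<'E'
from h import *
A=cv2.imread('pics/s20.png')[100:390,190:480];B=cv2.imread('pics/t20.png')[70:360,140:430]
cv2.imwrite('pics/k20.png',cv2.convertScaleAbs(cv2.resize(np.hstack([A,B]),None,fx=1.37,fy=1.37,interpolation=cv2.INTER_CUBIC),alpha=1.6))
# lid region difference to start
for f,(r,cl) in {'s':(slice(235,385),slice(300,470)),'t':(slice(150,270),slice(155,262))}.items():
    d=cv2.absdiff(cv2.imread(f'pics/{f}0.png'),cv2.imread(f'pics/{f}20.png'))[r,cl].max(2); print(f,(d>40).mean().round(4))
c=cam('scene'); quad=proj(c,[[.7137,.0512,.003],[.4001,.09,.003],[.3812,-.0655,.003],[.695,-.104,.003]]).astype(np.int32)
im=cv2.imread('pics/s20.png',0); m=np.zeros_like(im); cv2.fillConvexPoly(m,quad,255); m=cv2.erode(m,np.ones((5,5)))
p=np.argwhere((im>90)&(m>0))[:,::-1]; print(len(p),cv2.minAreaRect(p.astype(np.float32)))
E
```

```text
scene []
top []
55.75 [ 0.4445 -0.3005  0.3613] 0.0006223197949159024 [-0.4 -0.1 -0.5] [ 0.02  0.01 -0.02]
s 0.0193
t 0.0
627 ((303.61846923828125, 229.25233459472656), (20.856727600097656, 58.909156799316406), 70.55996704101562)
```

Run:
```python
from h import *
for n,fs in (('top',('t0','t20')),('scene',('s0','s16','s20'))):
    c=cam(n); quad=proj(c,[[.7137,.0512,.003],[.4001,.09,.003],[.3812,-.0655,.003],[.695,-.104,.003]]).astype(np.int32)
    for f in fs:
        im=cv2.imread(f'pics/{f}.png',0); m=np.zeros_like(im); cv2.fillConvexPoly(m,quad,255); m=cv2.erode(m,np.ones((5,5)))
        for th in (50,70,90):
            p=np.argwhere((im>th)&(m>0))[:,::-1]; r=cv2.minAreaRect(p.astype(np.float32)); print(f,th,len(p),p.mean(0).round(1),np.round(r[0],1),np.round(r[1],1),round(r[2],1))
im=cv2.imread('pics/t20.png',0)[142:268:3,286:366:2]
print('\n'.join(''.join(f'{min(9,v//26)}' for v in r) for r in im))
```

```text
t0 50 1519 [327.  188.8] [327.  188.3] [30.  56.8] 4.1
t0 70 1382 [327.4 188.7] [327.3 188.8] [29.3 55.8] 4.1
t0 90 1163 [327.8 188.4] [327.3 188.7] [29.1 55.4] 4.2
t20 50 1616 [335.2 201.3] [335.5 200.8] [30.2 56.7] 2.2
t20 70 1510 [335.2 200.7] [335.6 201. ] [29.2 55.1] 2.2
t20 90 1093 [334.5 194.9] [335.5 200.5] [55. 29.] 90.0
s0 50 1489 [294.7 236.8] [295.9 236.6] [28.1 60.7] 71.6
s0 70 1031 [293.7 236.4] [295.6 236.7] [28.1 60.1] 71.6
s0 90 812 [292.1 236.3] [295.5 236.5] [27.8 60.1] 71.6
s16 50 1599 [293.4 235.6] [293.8 235.5] [28.1 60.7] 71.6
s16 70 1385 [292.7 236. ] [293.9 235.5] [28.1 60.1] 71.6
s16 90 1035 [291.8 235.6] [293.7 235. ] [28.3 59.8] 70.3
s20 50 1299 [302.3 228.8] [303.2 227.7] [25.7 59.1] 70.0
s20 70 929 [301.1 228.9] [303.9 230.1] [23.5 59.8] 73.5
s20 90 627 [295.3 230.8] [303.6 229.3] [20.9 58.9] 70.6
6666666666666666666666666666666666666666
6666666666334566666666666666666666666666
6666666666000000000123356666666666666666
6666666664000000000000000000012334566666
6666666661000000000000000000000000000046
6666666660000000000000000000000000000056
666666666000000
[... 760 characters left out ...]
666
6666100000000000023555222222222210233366
6666100000000000023542222222222210333334
6666000000000000023422222222222210333333
6665000000000000023232223222222200333333
6662000000000000000000210012111201333333
6661000000000000000000000000000001333333
6660000000000000000000000000000003333333
6660000000000000000000000000000003333333
6630000000000000000000000000000003333333
6610000000000000000000000000000013333333
6600000000000000000000000000000013333333
6600000000000000000000000000000023333333
6300000000000000000000000000000033333333
6100000000000000000000000000000033333333
6100000000000000000000000000000133333333
6666632221000000000000000000000233333333
6666433333333333322210000000000463333333
```

```bash
cat > tray.py <<'E'
from h import *
def tray(f):
    c=cam('top'); quad=proj(c,[[.7137,.0512,.003],[.4001,.09,.003],[.3812,-.0655,.003],[.695,-.104,.003]]).astype(np.int32)
    im=cv2.imread(f'pics/{f}.png',0); m=np.zeros_like(im); cv2.fillConvexPoly(m,quad,255); m=cv2.erode(m,np.ones((3,3)))
    k=(((im>60)&(m>0))*255).astype(np.uint8); k=cv2.morphologyEx(k,cv2.MORPH_OPEN,np.ones((3,3)))
    p=np.argwhere(k)[:,::-1].astype(np.float32); b=cv2.boxPoints(cv2.minAreaRect(p))
    w=np.array([at(c,*q,.03)[:2] for q in b]); b=w[np.argsort(-w[:,0])]; fr=b[:2].mean(0); re=b[2:].mean(0)
    return w.mean(0).round(4),np.degrees(np.arctan2(*(fr-re)[::-1])).round(1),np.linalg.norm(fr-re).round(4)
if __name__=='__main__':
    import sys
    for f in sys.argv[1:]: print(f,*tray(f))
E
python3 tray.py t0 t20; python3 -c "
from h import *
snap('top','t21.png'); snap('scene','s21.png')"; python3 tray.py t21
```

```text
t0 [ 0.5847 -0.0089] -2.8 0.1467
t20 [ 0.5537 -0.0315] 0.7 0.1444
t21 [ 0.5537 -0.0315] 0.7 0.1444
```

{"name": "carry_out", "arguments": {"steps": [[[0.2,2.5,0],-8.3,0.3],[[0.2,2.5,0],-8.3,0.3],[[0.2,2.5,0],-8.3,0.3],[[0.2,2.5,0],-8.3,0.3],[[0.2,2.5,0],-8.3,0.3],[[0.2,2.5,-1],-8.3,0.3],[[0.2,2.5,-1],-8.3,0.3],[[0.2,2.5,-1],-8.3,0.3],[[0,2.5,-1],-8.3,0.3],[[0,2.5,-1],-8.3,0.3]]}}

```text
time: 57.15
position: [0.4615, -0.0491, 0.3163]
tool_rot: [0.753, -0.652, 0.063, 0.064]
ft_force: [-0.2, 0.2, -0.2]
grip_width: 0.0601
```

{"name": "carry_out", "arguments": {"steps": [[[0,1.5,-3],-8,0.3],[[0,0,-3],0,0.3],[[0,0,-3],0,0.3],[[0,0,-2],0,0.3],[[0,0,0],0,0.3],[[0,0,0],0,0.3]]}}

```text
time: 57.75
position: [0.4626, -0.0268, 0.2041]
tool_rot: [0.706, -0.702, 0.06, 0.066]
ft_force: [-0.5, -0.3, -0.0]
grip_width: 0.0611
```

{"name": "carry_out", "arguments": {"steps": [[[0,-0.4,-3.5],0,0.3],[[0,0,-3.5],0,0.3],[[0,0,-2.5],0,0.3],[[0,0,-1.5],0,0.3],[[0,0,0],0,0.3]], "squeeze": 10}}

```text
time: 58.25
position: [0.4711, -0.0324, 0.0988]
tool_rot: [0.706, -0.702, 0.07, 0.06]
ft_force: [-0.6, 0.7, -0.5]
grip_width: 0.061
```

{"name": "carry_out", "arguments": {"steps": [[[-1.0,0,-1.5],0,0.3],[[-0.4,0,-1.5],0,0.3],[[-0.3,0,-1.2],0,0.3],[[-0.2,0,-0.4],0,0.3],[[0,0,0],0,0.3]]}}

```text
time: 58.75
position: [0.4602, -0.0345, 0.0594]
tool_rot: [0.705, -0.702, 0.078, 0.055]
ft_force: [0.3, 0.2, 0.6]
grip_width: 0.0608
```

{"name": "carry_out", "arguments": {"steps": [[[-0.3,0.1,-0.9],0,0.3],[[-0.1,0,-0.7],0,0.5],[[0,0,0],0,0.6],[[0,0,0],0,0.7],[[0,0,0],0,1],[[0,0,0],0,1],[[0,0,0],0,1],[[0,0,0],0,1]]}}

```text
time: 59.55
position: [0.4614, -0.0345, 0.0479]
tool_rot: [0.705, -0.702, 0.084, 0.052]
ft_force: [-0.0, 0.1, -0.5]
grip_width: 0.0185
```

{"name": "carry_out", "arguments": {"steps": [[[0.5,0.4,0],-0.6,1],[[0.6,0.5,0],-0.6,1],[[0.6,0.5,0],-0.6,1],[[0.6,0.5,0],-0.6,1],[[0.5,0.4,0],0,1],[[0.3,0.1,0],0,1],[[0,0,0],0,1]], "squeeze": 14}}

```text
time: 60.25
position: [0.4928, -0.0083, 0.0482]
tool_rot: [-0.689, 0.718, -0.081, -0.057]
ft_force: [-1.1, -1.7, 2.5]
grip_width: 0.0181
```

{"name": "carry_out", "arguments": {"steps": [[[0,0,0],0,0.7],[[0,0,0],0,0.5],[[0,0,0],0,0.3],[[0,0,0],0,0.3],[[0,0,1.5],0,0.3],[[0,0,3],0,0.3],[[0,0,4],0,0.3],[[0,0,4.5],0,0.3],[[0,0,4.5],0,0.3],[[0,0,4.5],0,0.3]]}}

```text
time: 61.25
position: [0.4894, -0.0077, 0.2685]
tool_rot: [-0.689, 0.718, -0.075, -0.059]
ft_force: [0.8, -0.9, 0.3]
grip_width: 0.061
```

{"name": "carry_out", "arguments": {"steps": [[[-0.3,-4.5,3],0,0.3],[[-0.3,-4.5,3],0,0.3],[[-0.3,-4.5,3],0,0.3],[[-0.3,-4.5,0],0,0.3],[[-0.3,-4.5,0],0,0.3],[[-0.3,-4.5,0],0,0.3],[[0,-4,0],0,0.3],[[0,0,0],0,0.3],[[0,0,0],0,0.3]]}}

```text
time: 62.15
position: [0.4717, -0.3174, 0.3635]
tool_rot: [-0.69, 0.717, -0.086, -0.054]
ft_force: [0.2, 0.1, 0.9]
grip_width: 0.0607
```

```bash
python3 -c "
from h import *
snap('top','t22.png'); snap('scene','s22.png'); o=robot.get_obs(); print(o['time'],o['position'])
for f,(r,cl) in {'s':(slice(235,385),slice(300,470)),'t':(slice(150,270),slice(155,262))}.items():
    d=cv2.absdiff(cv2.imread(f'pics/{f}0.png'),cv2.imread(f'pics/{f}22.png'))[r,cl].max(2); print(f,(d>40).mean().round(4))
# rack/file/tape/gearmotor areas vs earlier
im=cv2.imread('pics/t22.png',0)[142:268:3,286:366:2]
print('\n'.join(''.join(f'{min(9,v//26)}' for v in r) for r in im))
"; python3 tray.py t0 t22
```

```text
62.25 [ 0.4720742  -0.31642164  0.36363576]
s 0.0225
t 0.0
6666666666666666666666666666666666666666
6666666666334566666666666666666666666666
6666666666000000000123456666666666666666
6666666664000000000000000000012334566666
6666666661000000000000000000000000000046
6666666660000000000000000000000000000066
6666666660000000000000000000000000000066
6666666640000001254333211110021000000166
6666666620000002355555555555641000000266
6666666610000002355555555555631000000366
6666666600000002355555565555620000000666
6666666500000003355555565555630000000666
6666666200000004555555565555540000001666
6666666100000006555555565555550000002666
6666666000000006556655566556560000003666
6666666000000004656555566556560000005666
6666663000000012566656566556540000006666
6666661000000013666656666566520000016666
6666660000000023666666666566510000026666
6666660000000023666666666566410000026666
6666640000000023666656665433310000046666
6666610000000036666666642333100000066666
6666600000000046666666333333100000066666
6666600000000066666642333333100000166666
6666400000000055544333333333200000136666
6666100000000011111200022222100000233566
6666100000000000000000000000000000333346
6666000000000000000000000000000000333333
6665000000000000000000000000000000333333
6662000000000000000000000000000001333333
6661000000000000000000000000000001333333
6660000000000000000000000000000003333333
6660000000000000000000000000000003333333
6630000000000000000000000000000003333333
6610000000000000000000000000000013333333
6600000000000000000000000000000013333333
6600000000000000000000000000000023333333
6300000000000000000000000000000033333333
6100000000000000000000000000000033333333
6100000000000000000000000000000253333333
6664333322000000000000000000000265333333
6643333333333333333210000000000466653333
t0 [ 0.5847 -0.0089] -2.8 0.1467
t22 [ 0.583  -0.0147] -2.9 0.1461
```

```bash
python3 -c "
from h import *
c=cam('scene'); quad=proj(c,[[.7137,.0512,.003],[.4001,.09,.003],[.3812,-.0655,.003],[.695,-.104,.003]]).astype(np.int32)
for f in ('s0','s22'):
    im=cv2.imread(f'pics/{f}.png',0); m=np.zeros_like(im); cv2.fillConvexPoly(m,quad,255); m=cv2.erode(m,np.ones((5,5)))
    p=np.argwhere((im>50)&(m>0))[:,::-1]; r=cv2.minAreaRect(p.astype(np.float32)); print(f,len(p),np.round(r[0],1),np.round(r[1],1),round(r[2],1))
d=cv2.absdiff(cv2.imread('pics/s0.png'),cv2.imread('pics/s22.png')).max(2)[235:385,300:470]; ys,xs=np.where(d>40); print(xs.min()+300,xs.max()+300,ys.min()+235,ys.max()+235, np.median(xs)+300,np.median(ys)+235)
print(proj(c,[[.558,-.01,.03]]).round(0), (proj(c,[[.583,-.0147,.03]])-proj(c,[[.5847,-.0089,.03]])).round(1))
"
```

```text
s0 1489 [295.9 236.6] [28.1 60.7] 71.6
s22 1554 [295.3 234.8] [28.1 60.7] 71.6
300 459 235 249 411.0 237.0
[[306. 228.]] [[-0.4 -1.6]]
```

```bash
python3 -c "
from rig import robot
print(robot.hand_in())"
```

```text
the job is handed in; nothing more can be done
None
```

The case is packed and the job was handed in at about 62 s. I opened the lid to about 1.85 rad. I then laid both screwdrivers in the hinge bay and tipped the brass couplings into the front bay. The tray went back on its mat, and the lid is shut.

**Last checks**
- **Couplings:** five gold shapes showed in the front bay before the lid closed, and no gold colour was detected in the tray.
- **Screwdrivers:** both were seen lying flat in the hinge bay. I never aimed a move at the file, tape or gear motor, but did not re-measure them at the end.
- **Lid:** the final top picture matches the starting one over the lid. Pressing with the closed fingers stopped at the height of the shut knob. That press read 37 N at the wrist, with the fingertips on the knob.
- **Tray:** it was knocked about 4 cm aside after I had put it back, while the arm was at the lid, so I gripped it again and dragged it back. It now lies flat within about 6 mm and 0.1° of where it started.

**What did not go to plan**
- The tool's tilt drifted to about 10° over the run. It caused no visible trouble, but the second tray grip was skewed.
- The picture limit was reached, so the final state was checked by measuring the images, not by viewing them.

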